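# Lock the burnishing machine's carriage and start it

## Robot

A 6-joint arm with a two-finger parallel gripper is mounted at the origin on the work surface. World frame = base frame: x ahead of the robot, y to its left, z up, the work surface at z = 0. Lengths are in m, angles in degrees, forces in N, time in s.
With the tool pointing down it reaches from about 0.4 to 0.825 m from the base axis. Payload 7 kg.
Tool frame: the origin (TCP) lies on the centre line of the jaws, within the pads' length; the fingertips stand 25 mm ahead of it and the grasp point (between the pads) lies 6 mm ahead of it; x points along the fingers, z is the direction in which the jaws open and shut, and the axes are right-handed (so a half turn about x gives the same grasp; the last joint's range is limited). The gripper opens to 88 mm and grips with 3 to 60 N. Pads are 19 mm wide; open, the fingers measure 130 mm over their backs; the gripper's body (78 mm by 193 mm) begins 47 mm behind the grasp point.
Start: joints at [-48.409, 20.546, 0.682, 0, -70.136, -16.507], TCP at [0.286, -0.611, 0.252] pointing down, gripper open.
Joint ranges: [-176.03, 176.03], [-82.01, 121.73], [-58.28, 71.71], [-173.87, 95.51], [-174.79, -0.11], [-173.66, 173.66]. Speed limits (degrees/s): [136.94, 136.94, 172.46, 180, 180, 180].

## Interface

Orientations are given as [roll, pitch, yaw] about the fixed x, y, z axes, in that order (R = Rz(yaw) Ry(pitch) Rx(roll)).
In Python, from plant import ctrl gives the robot as it stands. The module is installed in compiled form; this text tells all that it offers.
- The arm moves only by the tool send_rows, never from a script. Its argument "deltas" is a list of rows, each an object of numbers: "dx", "dy", "dz": the shift along the tool's x, y, z in mm; "ax", "ay", "az": the turn, a rotation vector about the tool's x, y, z in units of 5 degrees (1.0 is 5 degrees); "fingers": the opening, from 0 (shut) to 1 (fully open). A call has 1 to 12 rows; each row shifts and turns the commanded pose from where the row before left it, along the tool's axes as they then stand; what a row does not reach is not made up. A row lasts 1/8 s, in which the tool goes at most 62.5 mm and 10.7 degrees, less where a joint would pass 70% of its speed; a pose out of reach is approached as far as the arm can. A call with a gripper value outside its range is refused whole. The fingers move at their own pace and stop on an object; the grip force is fixed at half the most. Time passes only in rows, so rows that do not move let the fingers close. It gives the time, the measured TCP pose, the force and the opening at its end, in the units of the state.
- ctrl.get_obs(): the state, without advancing time (a new reading comes with each control period).
- ctrl.snapshot(name): name is "scene" or "top" or "wrist"; returns a dict with "image" (420x560x3 uint8, blue, green, red), "fx", "fy", "cx", "cy" (pixels), "k1" (the pictures are not rectified: a ray, as slopes to the right and down, at radius r is drawn at 1 + k1 r^2 times it, then the intrinsics apply), "R" (3x3) and "t" (3): a world point X has camera coordinates R X + t; the wrist camera has in their place "hand_eye" (4x4, takes a point from camera to tool coordinates, whose origin is the TCP and whose axes are the tool frame's). Camera axes: x right, y down, z forward; pixel columns grow to the right and rows downward; lengths in m; the calibration is good to about 2 mm. A picture is of the moment at which its call begins: read the wrist's pose just before it. There is no depth.
- ctrl.close_job(): hands the job in, once; it reports no verdict.
The state is a dict: "clock": time; "joint_pos": joint angles; "qvel": joint speeds; "tau": joint torques, N m; "tool_pos": TCP position; "orientation": TCP orientation; "force": force on the tool from outside, world axes, zero at the start; "moment": the same for the moment, N m; "opening": finger opening in m.
Only numpy, scipy, OpenCV 4.12 (cv2) and the standard library are available. Lean on these libraries where they do the work, as an engineer would, in place of code of your own. Each camera call takes 0.05 s, during which the arm holds its last target.

## Task

Get the bench burnishing machine running: push its carriage, with the copper bowl, all the way in under the head, drop the flanged locking pin from the wooden rack fully down through the carriage's eye, and let go of it. Only once the pin is home, press the small reset button fully down and let it up, then press the larger flat start button fully down and let it up. Keep off the mushroom-shaped stop button and leave the other wares and tools where they are.

Things in the scene. Friction and masses are not known exactly. Their poses are not given: they have to be found in the camera images.
- machine: Bench burnishing machine, bolted down. Grey bed plate, x -160 to 180, y -100 to 140 mm from the origin, two low rails; steel column at x = +145; head overhanging forwards to x = +30, 55 mm wide, from 195 (spindle 150) to 290 mm above the table. Origin on the table top between the rails; +x away from the operator along the carriage's travel, z up. Yaw up to 0.18 rad.
- carriage (a joint): Travel of the steel carriage along the machine's +x, m: 0 = fully out towards the operator, 0.08 = fully in at a solid stop. Starts 0 to 0.04. Stays where left, no spring; about 3 N moves it. Carries a fixed copper bowl (92 mm across, centre 107 mm beyond the push plate's face, rim 112 mm above the table).
- push_face (a point): Centre of the operator-side face of the carriage's upright push plate (bare steel, 90 mm wide, 10 mm thick, 60 to 112 mm above the table; this point at 86 mm). Axes as the machine's; push along +x. The space on the operator's side of the plate is free down to the rails (tops 45 mm above the table).
- eye (a point): Centre of the upper mouth of the eye: a vertical 11 mm through hole in a flat steel lug 36 x 38 mm, 8 mm thick, top 60 mm above the table, sticking out from the carriage's +y side. Moves with the carriage; from push_face it is 25 mm along +x, 118 mm along +y, 26 mm lower. Axes as the machine's.
- bracket_hole (a point): Centre of the upper mouth of a 12.5 mm vertical hole, 30 mm deep, in a square grey bracket on the bed (top 45 mm above the table). It lies right under the eye only when the carriage is fully in.
- rack: Fixed wooden rack block 160 (its x) x 80 (its y) x 50 mm high with two 13 mm vertical holes at x = -42 and x = +42 on its centre line; origin under its centre. Stands to the left or right of the machine, yaw up to 0.25 rad. One hole holds the locking pin, the other a punch.
- pin: Steel locking pin, 80 g, upright in one rack hole. From the tip up: shank 8 mm diameter, 40 mm long (last 4 mm tapered); flange 24 mm diameter, 4 mm thick; round grip head 18 mm diameter, from 44 to 74 mm. Origin at the shank's tip, z up along the pin. In the rack the tip is 10 mm above the table, flange on the wood. Home: flange on the lug, tip 40 mm below the eye's mouth.
- punch: Plain steel rod 10 mm diameter, 94 mm long, no flange, upright in the rack's other hole (top about 99 mm above the table). Origin at its lower end. Leave it.
- panel: Fixed dark steel push-button box 210 (its x) x 90 (its y) x 60 mm high; origin under its centre. On the other side of the machine from the rack, yaw up to 0.25 rad. Three black buttons in a row along its x, 68 mm apart, pressed vertically down.
- reset_top (a point): Centre of the top face of the reset button: the smallest, flat, 18 mm diameter, at x = -68 mm on the box (nearest the robot). Up, it is 82 mm above the table, 10 mm proud of its metal housing ring. Moves with the button.
- reset (a joint): Reset button depression, m: 0 = up, 0.006 = fully down (about 4 N); springs back.
- start_top (a point): Centre of the top face of the start button: flat, 34 mm diameter, in the middle of the box. Up, it is 82 mm above the table, 10 mm proud of its metal housing ring. Moves with the button.
- start (a joint): Start button depression, m: 0 = up, 0.006 = fully down (about 5 N); springs back.
- stop_top (a point): Top of the stop button: a mushroom head 44 mm across, taller than the others (top 91 mm above the table), at x = +68 mm on the box. Do not press.
- stop (a joint): Stop button depression, m: 0 = up, 0.006 = fully down.
- cup: Copper cup, 60 mm across, 55 mm high, standing on the table; origin under its centre. Bystander.
- hammer: Hammer, 240 mm long, lying on the table to the right; origin under its middle. Bystander.
- candlestick: Brass candlestick, 70 mm base, 90 mm high; origin under its centre. Bystander.
- bowl: Loose copper bowl, 120 mm across, 50 mm high, on the table; origin under its centre. Bystander.
- stake: Short dark steel cylinder, 48 mm diameter, 50 mm high; origin under its centre. Bystander.
- pot: Copper pot, 100 mm across, 70 mm high; origin under its centre. Bystander.

How it is judged (in metres and radians):
On the way, in this order (a step that is already met when the one before it is completed fails the run):
1. the carriage is pushed fully in (within 3 mm of the stop) (value of joint carriage above 0.077 m), for 0.2 s.
2. the pin is fully down through the eye (flange within 4 mm of the lug), carriage still fully in, and let go (value of joint carriage above 0.077 m and horizontal distance between pin and eye below 0.004 m and z of pin in the frame of eye below -0.036 m and angle between pin's own z axis and vertical below 0.12 rad and contact force between the fingers and pin below 0.1 N), for 0.2 s.
3. the reset button is pressed down at least 5 of its 6 mm (value of joint reset above 0.005 m), for 0.1 s.
4. the reset button is up again (value of joint reset below 0.0015 m), for 0.1 s.
5. the start button is pressed down at least 5 of its 6 mm (value of joint start above 0.005 m), for 0.1 s.
At the end, for the whole second after the job is handed in: The carriage is fully in (within 3 mm), the pin stands at rest through the eye, flange within 4 mm of the lug, upright within 0.12 rad, and the reset and start buttons are up again (within 1.5 mm) (value of joint carriage above 0.077 m and horizontal distance between pin and eye below 0.004 m and z of pin in the frame of eye below -0.036 m and angle between pin's own z axis and vertical below 0.12 rad and value of joint each of reset, start below 0.0015 m and linear speed of pin below 0.02 m/s); the robot touches nothing.
It fails at once if the stop button pressed more than 2 mm (value of joint stop above 0.002 m).
It fails at once if reset or start pressed while the pin is not fully through the eye with the carriage in (value of joint any of reset, start above 0.004 m and not (value of joint carriage above 0.077 m and horizontal distance between pin and eye below 0.004 m and z of pin in the frame of eye below -0.036 m and angle between pin's own z axis and vertical below 0.12 rad)).
It fails at once if a bystander (cup, hammer, candlestick, bowl, stake, pot or punch) moved more than 30 mm (distance of any of cup, hammer, candlestick, bowl, stake, pot, punch from where it was at the start of the episode above 0.03 m).
It also fails if it takes over 72 s, if anything falls off the work surface, if the arm or the gripper's body presses on something with over 40 N, if the wrist force passes 120 N, or if a joint passes its speed limit or range.

## Working session

There is one attempt and no reset: what is moved stays moved. The work goes in short steps, Python scripts to look and compute and a tool call to move; the robot and the scene stay as the last step left them, time stands still between calls to the robot, and variables do not carry over. Pictures are saved under pics/ and viewed, and the job is handed in when it is done.

Besides the shell and the picture viewer there is one more tool, called after "Emit:" by a JSON object that holds its "name" and its "arguments", one argument or row to a line. send_rows: Moves the arm, as the interface text tells. Its arguments: {"type":"object","properties":{"deltas":{"type":"array","items":{"type":"object","properties":{"dx":{"type":"number"},"dy":{"type":"number"},"dz":{"type":"number"},"ax":{"type":"number"},"ay":{"type":"number"},"az":{"type":"number"},"fingers":{"type":"number"}}}}},"required":["deltas"]}

```bash
mkdir -p pics; python3 - <<'E'
from plant import ctrl
import cv2
o=ctrl.get_obs(); print({k:o[k] for k in('clock','tool_pos','orientation','force','opening')})
for n in('scene','top','wrist'):
    s=ctrl.snapshot(n); cv2.imwrite(f'pics/{n}0.png',s['image'])
    print(n,{k:v for k,v in s.items() if k!='image'})
E
```

```text
{'clock': 0.0, 'tool_pos': array([ 0.28595409, -0.6109516 ,  0.25063836]), 'orientation': array([  5.63046839,  89.9053841 , 120.70678048]), 'force': array([-0.17126955, -0.84654756, -0.0080901 ]), 'opening': 0.08785181549221546}
scene {'fx': 471.66234510580114, 'fy': 471.66234510580114, 'cx': 281.97732793298866, 'cy': 204.82971433194353, 'k1': -0.08059643049045055, 'R': array([[-0.77000411,  0.63779095, -0.01778677],
       [ 0.44601171,  0.51811617, -0.72981449],
       [-0.45625346, -0.56989327, -0.68341382]]), 't': array([ 0.42958714, -0.16260188,  1.64888873])}
top {'fx': 498.05353785186264, 'fy': 498.05353785186264, 'cx': 276.24562184130036, 'cy': 213.5708399448082, 'k1': 0.05429976081200577, 'R': array([[ 0.02570359, -0.99951752,  0.01743692],
       [-0.99304057, -0.02753468, -0.11450878],
       [ 0.11493366, -0.01437229, -0.99326919]]), 't': array([-0.02778406,  0.57248346,  1.29932508])}
wrist {'fx': 345.58926198200066, 'fy': 345.58926198200066, 'cx': 273.61534256267805, 'cy': 208.07263731660535, 'k1': -0.06908175351148044, 'hand_eye': array([[-3.81724540e-04, -3.04245534e-01,  9.52593570e-01,
        -1.33445566e-01],
       [-3.73257079e-04, -9.52593530e-01, -3.04245670e-01,
         8.25059005e-02],
       [ 9.99999857e-01, -4.71700332e-04,  2.50066528e-04,
        -1.02292251e-03],
       [ 0.00000000e+00,  0.00000000e+00,  0.00000000e+00,
         1.00000000e+00]])}
```

View pics/scene0.png

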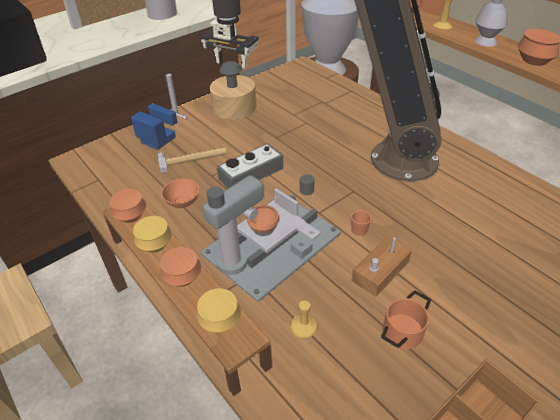

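View pics/top0.png

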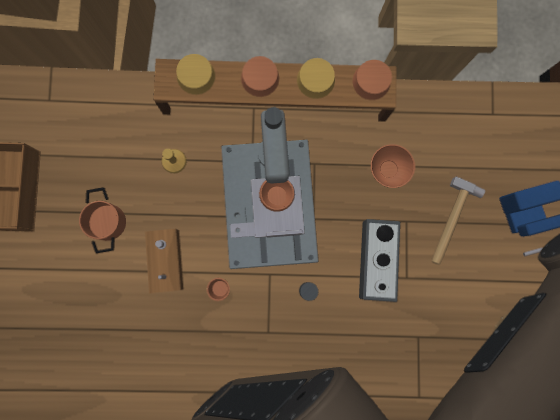

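View pics/wrist0.png

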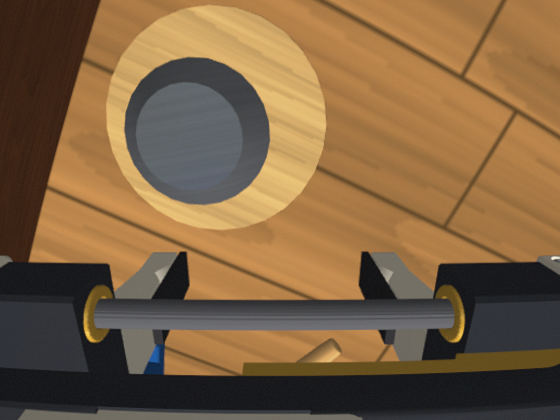

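The scene and top views show the rack on the left (top view, about (163,260)) and the panel on the right (about (381,260)). The machine is in between, with its carriage partly out. I'll enlarge the top and scene views next.

```bash
cat > h.py <<'E'
import numpy as np, cv2
from scipy.spatial.transform import Rotation as Ro
from plant import ctrl
def cam(name):
    o=ctrl.get_obs(); s=ctrl.snapshot(name)
    if name=='wrist':
        T=np.eye(4); T[:3,:3]=Ro.from_euler('xyz',o['orientation'],degrees=True).as_matrix(); T[:3,3]=o['tool_pos']
        M=np.linalg.inv(T@s['hand_eye']); s['R']=M[:3,:3]; s['t']=M[:3,3]
    return s
def ray(s,uv):
    K=np.array([[s['fx'],0,s['cx']],[0,s['fy'],s['cy']],[0,0,1]])
    p=cv2.undistortPoints(np.array([[uv]],float),K,np.array([s['k1'],0,0,0,0.]))[0,0]
    # exact enough (iterative inverse)
    d=s['R'].T@np.array([p[0],p[1],1]); return -s['R'].T@s['t'], d/np.linalg.norm(d)
def plane(s,uv,z):
    c,d=ray(s,uv); return c+d*(z-c[2])/d[2]
def tri(rs):
    A=np.zeros((3,3));b=np.zeros(3)
    for c,d in rs:
        P=np.eye(3)-np.outer(d,d);A+=P;b+=P@c
    X=np.linalg.solve(A,b)
    return X,[np.linalg.norm((np.eye(3)-np.outer(d,d))@(X-c)) for c,d in rs]
def proj(s,X):
    c=s['R']@np.array(X)+s['t'];K=np.array([[s['fx'],0,s['cx']],[0,s['fy'],s['cy']],[0,0,1]])
    x=c[:2]/c[2];x=x*(1+s['k1']*(x@x));return K[:2,:2]@x+K[:2,2]
def crop(s,fn,x0,y0,x1,y1,k):
    cv2.imwrite(fn,cv2.resize(s['image'][y0:y1,x0:x1],None,fx=k,fy=k,interpolation=cv2.INTER_CUBIC))
E
python3 - <<'E'
from h import *
t=cam('top');s=cam('scene')
crop(t,'pics/ta.png',135,100,325,300,3.9/1.33)
crop(t,'pics/tb.png',340,205,420,315,5)
crop(s,'pics/sa.png',190,130,430,300,3.3)
crop(t,'pics/tr.png',140,220,190,300,7)
E
```

```text
(no output)
```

View pics/ta.png

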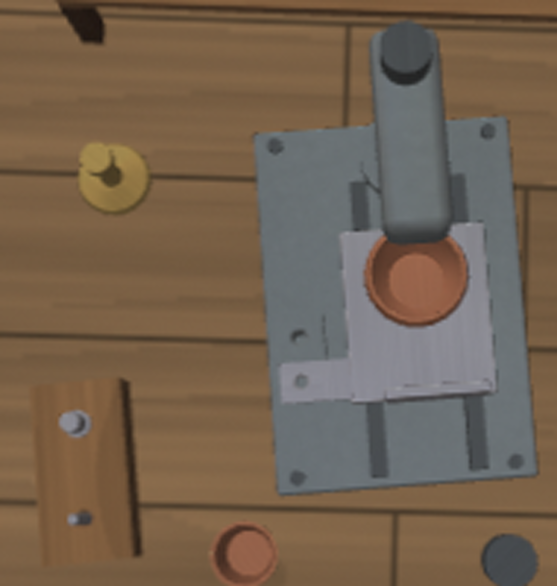

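View pics/tb.png

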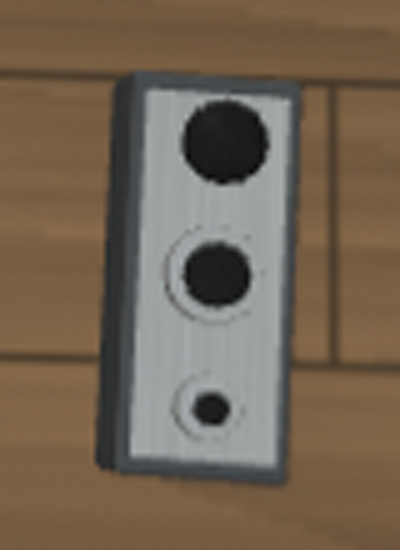

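View pics/sa.png

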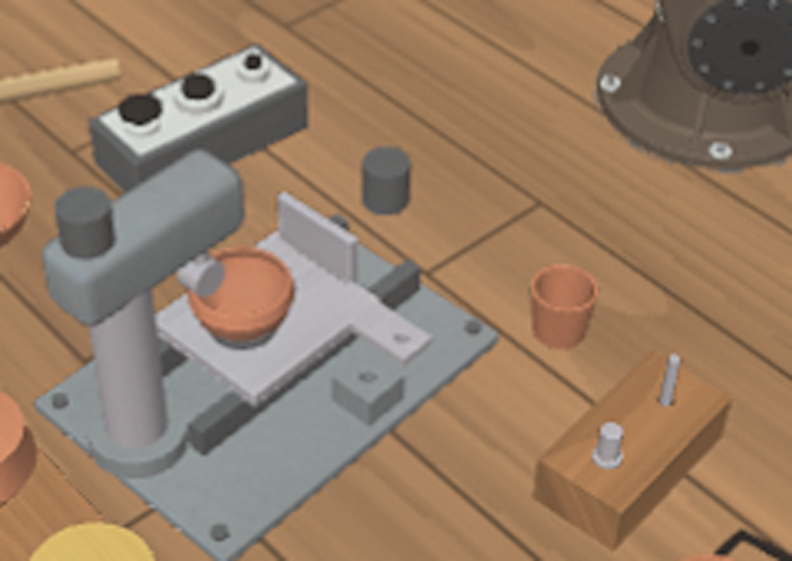

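View pics/tr.png

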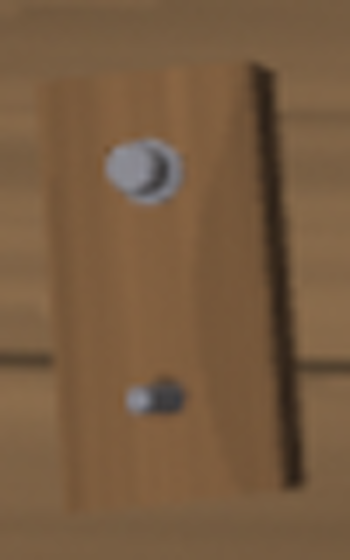

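```bash
python3 - <<'E'
from h import *
t=cam('top');s=cam('scene')
np.set_printoptions(precision=4,suppress=True)
P={'eye':((237.7,229.9),(311.8,232.4)),'brk':((236.6,214.3),(301.8,244.2)),'pinhead':((158.7,243.7),(375.2,260.3)),'punch':((159.7,277.1),(394.2,238.2)),
'start':((383.4,259.8),(250.3,156.1)),'reset':((382.2,286.6),(266.7,148.8)),'stop':((385.2,233.4),(232.4,163.0))}
for k,(a,b) in P.items():
    X,r=tri([ray(t,a),ray(s,b)]); print(k,X,np.array(r))
def ta(u,v): return (135+u/2.932,100+v/2.932)
for k,(u,v),z in [('plateL',(386,390),.112),('plateR',(495,383),.112),('bedFL',(278,494),.012),('bedFR',(537,474),.012),('bedBL',(254,133),.012),('bedBR',(507,117),.012)]:
    print(k,plane(t,ta(u,v),z))
# rim masks: button dark centroids in top
im=t['image']; g=im.max(2)
roi=np.zeros_like(g);roi[215:300,366:396]=1
n,l,st,c=cv2.connectedComponentsWithStats(((g<50)&(roi>0)).astype(np.uint8))
for i in range(1,n):
    if st[i,4]>20: print(st[i],c[i],plane(t,c[i],.082))
E
```

```text
eye [0.5236 0.0887 0.0544] [0.0016 0.0016]
brk [0.5659 0.0942 0.0402] [0.0019 0.0019]
pinhead [0.4817 0.2862 0.0785] [0.0008 0.0008]
punch [0.3979 0.2755 0.0946] [0.0007 0.0007]
start [ 0.4551 -0.2893  0.0711] [0.0019 0.0019]
reset [ 0.3873 -0.287   0.0692] [0.0014 0.0014]
stop [ 0.5234 -0.2936  0.0747] [0.0014 0.0014]
plateL [0.5142 0.0114 0.112 ]
plateR [ 0.5228 -0.0816  0.112 ]
bedFL [0.4241 0.1077 0.012 ]
bedFR [ 0.4484 -0.1288  0.012 ]
bedBL [0.7602 0.1423 0.012 ]
bedBR [ 0.7828 -0.0951  0.012 ]
[377 226  16  16 204] [384.5441 233.0735] [ 0.5247 -0.2911  0.082 ]
[377 254  13  12 119] [382.9916 259.6891] [ 0.4565 -0.2871  0.082 ]
[379 284   7   6  28] [381.9286 286.3929] [ 0.3891 -0.2843  0.082 ]
```

Two-view heights come out about 6 mm lower than expected, and 11 mm lower on the panel. That looks like the oblique scene camera's bias, so I'll refine with the wrist camera. Next I'll work out the move to a look pose in front of the machine.

```bash
cat >> h.py <<'E'
def go(target,yawz=None):
    """tool-frame shift (mm) after turning; yawz = desired world heading of tool z"""
    o=ctrl.get_obs(); R=Ro.from_euler('xyz',o['orientation'],degrees=True).as_matrix(); p=o['tool_pos']
    h=np.degrees(np.arctan2(R[1,2],R[0,2])); out=0
    if yawz is not None: out=-(yawz-h)
    R2=R@Ro.from_rotvec([np.radians(out),0,0]).as_matrix()
    d=R2.T@(np.array(target)-p)*1000
    print('clock %.2f'%o['clock'],'pos',p.round(4),'heading z %.1f'%h,'tilt',(-R[2,0]).round(5),'ax %.2f'%(out/5),'shift',d.round(1),'F',o['force'].round(1),'open %.4f'%o['opening'])
E
python3 -c "
from h import *
go([.42,-.03,.25],95.8)"
```

```text
clock 0.35 pos [ 0.2861 -0.6112  0.2514] heading z 115.1 tilt 1.0 ax 3.86 shift [   1.5 -192.   564.7] F [-0.6  0.5 -0.3] open 0.0876
```

Emit:
{"name": "send_rows", "arguments": {
  "deltas": [
    {"ax": 1.93, "fingers": 0},
    {"ax": 1.93, "fingers": 0},
    {"dy": -19.2, "dz": 56.5, "fingers": 0},
    {"dy": -19.2, "dz": 56.5, "fingers": 0},
    {"dy": -19.2, "dz": 56.5, "fingers": 0},
    {"dy": -19.2, "dz": 56.5, "fingers": 0},
    {"dy": -19.2, "dz": 56.5, "fingers": 0},
    {"dy": -19.2, "dz": 56.5, "fingers": 0},
    {"dy": -19.2, "dz": 56.5, "fingers": 0},
    {"dy": -19.2, "dz": 56.5, "fingers": 0},
    {"dy": -19.2, "dz": 56.5, "fingers": 0},
    {"dy": -19.2, "dz": 56.5, "fingers": 0}
  ]
}}

```text
validation failed for argument at $.de...
```

Emit:
{"name": "send_rows", "arguments": {
  "deltas": [
    {"fingers": 0},
    {"fingers": 0}
  ]
}}

```text
validation failed for argument at $.de...
```

```bash
python3 -c "
from h import *
go([.42,-.03,.25],95.8)
import pickle
w=cam('wrist');pickle.dump(w,open('w1.pkl','wb'));crop(w,'pics/w1.png',0,0,560,420,1.42)"
```

```text
clock 0.35 pos [ 0.2861 -0.6112  0.2514] heading z 115.1 tilt 1.0 ax 3.86 shift [   1.5 -192.   564.7] F [-0.6  0.5 -0.3] open 0.0876
```

View pics/w1.png

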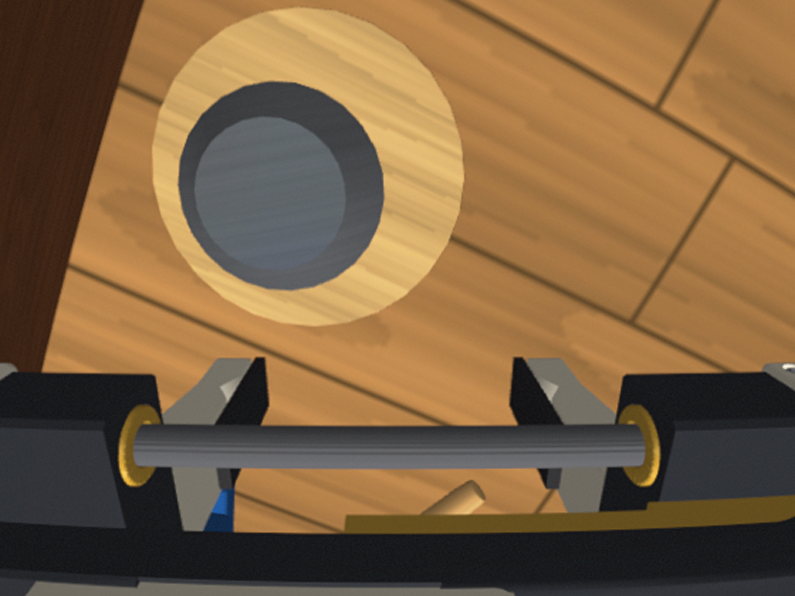

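The move calls were refused, so nothing moved. I'll retry with every key given in each row.

Emit:
{"name": "send_rows", "arguments": {
  "deltas": [
    {"dx": 0.0, "dy": 0.0, "dz": 0.0, "ax": 1.93, "ay": 0.0, "az": 0.0, "fingers": 0.0},
    {"dx": 0.0, "dy": 0.0, "dz": 0.0, "ax": 1.93, "ay": 0.0, "az": 0.0, "fingers": 0.0}
  ]
}}

```text
clock: 0.65
tool_pos: [0.2861, -0.6113, 0.2516]
orientation: [-52.6, 90.0, 42.9]
force: [-0.2, 0.6, -0.3]
opening: 0.0733
```

Emit:
{"name": "send_rows", "arguments": {
  "deltas": [
    {"dx": 0, "dy": -19.2, "dz": 56.5, "ax": 0, "ay": 0, "az": 0, "fingers": 0},
    {"dx": 0, "dy": -19.2, "dz": 56.5, "ax": 0, "ay": 0, "az": 0, "fingers": 0},
    {"dx": 0, "dy": -19.2, "dz": 56.5, "ax": 0, "ay": 0, "az": 0, "fingers": 0},
    {"dx": 0, "dy": -19.2, "dz": 56.5, "ax": 0, "ay": 0, "az": 0, "fingers": 0},
    {"dx": 0, "dy": -19.2, "dz": 56.5, "ax": 0, "ay": 0, "az": 0, "fingers": 0},
    {"dx": 0, "dy": -19.2, "dz": 56.5, "ax": 0, "ay": 0, "az": 0, "fingers": 0},
    {"dx": 0, "dy": -19.2, "dz": 56.5, "ax": 0, "ay": 0, "az": 0, "fingers": 0},
    {"dx": 0, "dy": -19.2, "dz": 56.5, "ax": 0, "ay": 0, "az": 0, "fingers": 0},
    {"dx": 0, "dy": -19.2, "dz": 56.5, "ax": 0, "ay": 0, "az": 0, "fingers": 0},
    {"dx": 0, "dy": -19.2, "dz": 56.5, "ax": 0, "ay": 0, "az": 0, "fingers": 0},
    {"dx": 0, "dy": 0, "dz": 0, "ax": 0, "ay": 0, "az": 0, "fingers": 0},
    {"dx": 0, "dy": 0, "dz": 0, "ax": 0, "ay": 0, "az": 0, "fingers": 0}
  ]
}}

```text
clock: 2.15
tool_pos: [0.4201, -0.0296, 0.2516]
orientation: [99.2, 90.0, -164.9]
force: [-0.6, 0.1, -1.1]
opening: 0.0006
```

```bash
python3 -c "
from h import *
go([.42,-.03,.25],95.8)
import pickle
w=cam('wrist');pickle.dump(w,open('w1.pkl','wb'));crop(w,'pics/w2.png',0,0,560,420,1.42)"
```

```text
clock 2.15 pos [ 0.4201 -0.0296  0.2516] heading z 95.9 tilt 1.0 ax 0.01 shift [ 1.6  0.1 -0.4] F [-0.6  0.1 -1.1] open 0.0006
```

View pics/w2.png

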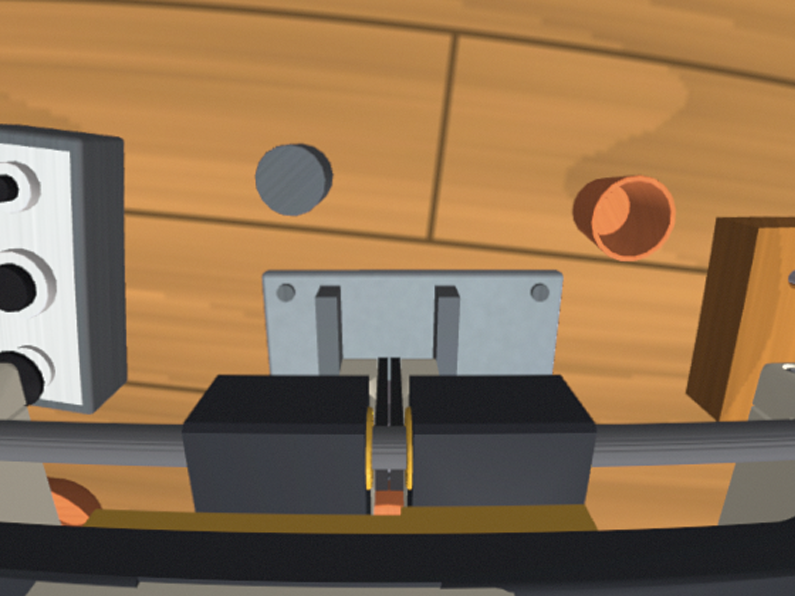

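The view shows the bed front corners near (185,191) and (396,191), with the stake and cup well off to the sides. Next I'll get the machine yaw from this view and the descent shift.

```bash
python3 -c "
from h import *
import pickle
w=pickle.load(open('w1.pkl','rb'))
for z in(.006,.012,.02):
    a=plane(w,(263/1.42,271/1.42),z);b=plane(w,(562/1.42,271/1.42),z);d=a-b;print(z,a,b,np.linalg.norm(d),np.degrees(np.arctan2(d[1],d[0]))-90)
a=plane(w,(316/1.42,288/1.42),.045);b=plane(w,(459/1.42,288/1.42),.045);print(a,b)
go([.472,-.034,.098],95.8)"
```

```text
0.006 [ 0.44852182 -0.12863596  0.006     ] [0.42396628 0.11044506 0.006     ] 0.24033873373409462 -174.1358263165035
0.012 [ 0.44677889 -0.12721477  0.012     ] [0.42261204 0.10808177 0.012     ] 0.23653434778804153 -174.1358263165035
0.02 [ 0.44445498 -0.12531985  0.02      ] [0.4208064  0.10493072 0.02      ] 0.2314618331933041 -174.1358263165035
[ 0.44607841 -0.08057933  0.045     ] [0.43552569 0.02254673 0.045     ]
clock 2.20 pos [ 0.42   -0.0303  0.2516] heading z 95.8 tilt 1.0 ax -0.00 shift [153.6 -51.4  -8.9] F [-0.3 -0.8  0.4] open 0.0003
```

Emit:
{"name": "send_rows", "arguments": {
  "deltas": [
    {"dx": 20, "dy": -25.5, "dz": -3, "ax": 0, "ay": 0, "az": 0, "fingers": 0},
    {"dx": 20, "dy": -25.5, "dz": -2, "ax": 0, "ay": 0, "az": 0, "fingers": 0},
    {"dx": 40, "dy": 0, "dz": 0, "ax": 0, "ay": 0, "az": 0, "fingers": 0},
    {"dx": 40, "dy": 0, "dz": 0, "ax": 0, "ay": 0, "az": 0, "fingers": 0},
    {"dx": 20, "dy": 0, "dz": 0, "ax": 0, "ay": 0, "az": 0, "fingers": 0},
    {"dx": 13.5, "dy": 0, "dz": 0, "ax": 0, "ay": 0, "az": 0, "fingers": 0},
    {"dx": 0, "dy": -10, "dz": 0, "ax": 0, "ay": 0, "az": 0, "fingers": 0},
    {"dx": 0, "dy": -6, "dz": 0, "ax": 0, "ay": 0, "az": 0, "fingers": 0},
    {"dx": 0, "dy": -6, "dz": 0, "ax": 0, "ay": 0, "az": 0, "fingers": 0},
    {"dx": 0, "dy": -6, "dz": 0, "ax": 0, "ay": 0, "az": 0, "fingers": 0}
  ]
}}

```text
clock: 3.45
tool_pos: [0.4998, -0.0267, 0.0985]
orientation: [-72.2, 90.0, 23.6]
force: [-3.3, 0.0, -0.3]
opening: 0.0003
```

Emit:
{"name": "send_rows", "arguments": {
  "deltas": [
    {"dx": 0, "dy": -6, "dz": 0, "ax": 0, "ay": 0, "az": 0, "fingers": 0},
    {"dx": 0, "dy": -6, "dz": 0, "ax": 0, "ay": 0, "az": 0, "fingers": 0},
    {"dx": 0, "dy": -6, "dz": 0, "ax": 0, "ay": 0, "az": 0, "fingers": 0},
    {"dx": 0, "dy": -3, "dz": 0, "ax": 0, "ay": 0, "az": 0, "fingers": 0}
  ]
}}

```text
clock: 3.95
tool_pos: [0.5206, -0.0247, 0.098]
orientation: [101.4, 90.0, -162.8]
force: [-3.7, 0.3, 2.9]
opening: 0.0003
```

```bash
python3 -c "
from h import *
go([.54,-.03,.098],95.8)
s=cam('scene');crop(s,'pics/s3.png',190,110,430,290,3.3)"
```

```text
clock 3.95 pos [ 0.5206 -0.0247  0.098 ] heading z 95.8 tilt 1.0 ax -0.00 shift [ -0.  -18.8  -7.2] F [-3.7  0.3  2.9] open 0.0003
```

View pics/s3.png

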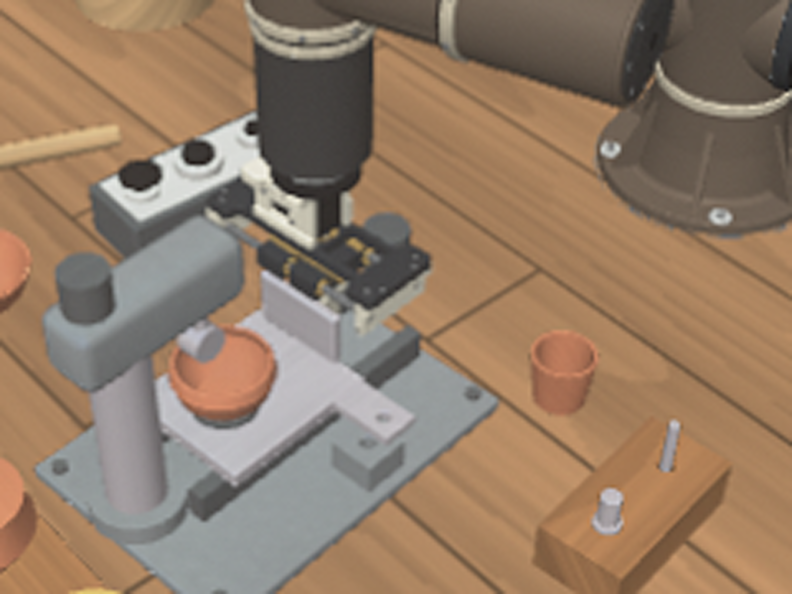

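Contact force is about 3.5 N and the carriage is moving: the lug hole at crop (383,418) is closing on the bracket hole at (368,443). I'll keep pushing.

Emit:
{"name": "send_rows", "arguments": {
  "deltas": [
    {"dx": 0, "dy": -5, "dz": 0, "ax": 0, "ay": 0, "az": 0, "fingers": 0},
    {"dx": 0, "dy": -5, "dz": 0, "ax": 0, "ay": 0, "az": 0, "fingers": 0},
    {"dx": 0, "dy": -4, "dz": 0, "ax": 0, "ay": 0, "az": 0, "fingers": 0}
  ]
}}

```text
clock: 4.38
tool_pos: [0.5343, -0.0233, 0.0979]
orientation: [91.1, 90.0, -173.1]
force: [-3.8, 0.6, 0.4]
opening: 0.0003
```

Emit:
{"name": "send_rows", "arguments": {
  "deltas": [
    {"dx": 0, "dy": -3, "dz": 0, "ax": 0, "ay": 0, "az": 0, "fingers": 0},
    {"dx": 0, "dy": -2, "dz": 0, "ax": 0, "ay": 0, "az": 0, "fingers": 0}
  ]
}}

```text
clock: 4.62
tool_pos: [0.5392, -0.0228, 0.0979]
orientation: [86.1, 90.0, -178.1]
force: [-3.0, 0.1, -1.1]
opening: 0.0007
```

Emit:
{"name": "send_rows", "arguments": {
  "deltas": [
    {"dx": 0, "dy": -2, "dz": 0, "ax": 0, "ay": 0, "az": 0, "fingers": 0}
  ]
}}

```text
clock: 4.75
tool_pos: [0.5405, -0.0227, 0.0979]
orientation: [92.0, 89.9, -172.3]
force: [-10.0, 3.0, 6.7]
opening: 0.0002
```

Emit:
{"name": "send_rows", "arguments": {
  "deltas": [
    {"dx": 0, "dy": -1, "dz": 0, "ax": 0, "ay": 0, "az": 0, "fingers": 0},
    {"dx": 0, "dy": 0, "dz": 0, "ax": 0, "ay": 0, "az": 0, "fingers": 0},
    {"dx": 0, "dy": 0, "dz": 0, "ax": 0, "ay": 0, "az": 0, "fingers": 0}
  ]
}}

```text
clock: 5.12
tool_pos: [0.5405, -0.0227, 0.0979]
orientation: [89.3, 89.8, -174.9]
force: [-8.7, 2.0, 4.1]
opening: 0.0003
```

At the stop: the tool held still while the force rose from about 3 N to 9–10 N. Now I'll back off, rise and look down at the eye.

Emit:
{"name": "send_rows", "arguments": {
  "deltas": [
    {"dx": 0, "dy": 20, "dz": 0, "ax": 0, "ay": 0, "az": 0, "fingers": 0},
    {"dx": -30, "dy": 10, "dz": 0, "ax": 0, "ay": 0, "az": 0, "fingers": 0.5},
    {"dx": -50, "dy": 0, "dz": 0, "ax": 0, "ay": 0, "az": 0, "fingers": 1},
    {"dx": -50, "dy": 0, "dz": 15, "ax": 0, "ay": 0, "az": 0, "fingers": 1},
    {"dx": -30, "dy": 0, "dz": 50, "ax": 0, "ay": 0, "az": 0, "fingers": 1},
    {"dx": 0, "dy": -25, "dz": 55, "ax": 0, "ay": 0, "az": 0, "fingers": 1},
    {"dx": 0, "dy": 0, "dz": 0, "ax": 0, "ay": 0, "az": 0, "fingers": 1},
    {"dx": 0, "dy": 0, "dz": 0, "ax": 0, "ay": 0, "az": 0, "fingers": 1}
  ]
}}

```text
clock: 6.12
tool_pos: [0.5254, 0.0967, 0.2582]
orientation: [-84.1, 89.9, 11.8]
force: [0.1, 0.2, 0.1]
opening: 0.0649
```

```bash
python3 -c "
from h import *
go([.562,.094,.25],95.8)
import pickle
w=cam('wrist');pickle.dump(w,open('w2.pkl','wb'));crop(w,'pics/w4.png',0,0,560,420,1.42)"
```

```text
clock 6.12 pos [0.5254 0.0967 0.2582] heading z 95.8 tilt 1.0 ax 0.01 shift [  8.3 -36.1  -6.4] F [0.1 0.2 0.1] open 0.0649
```

View pics/w4.png

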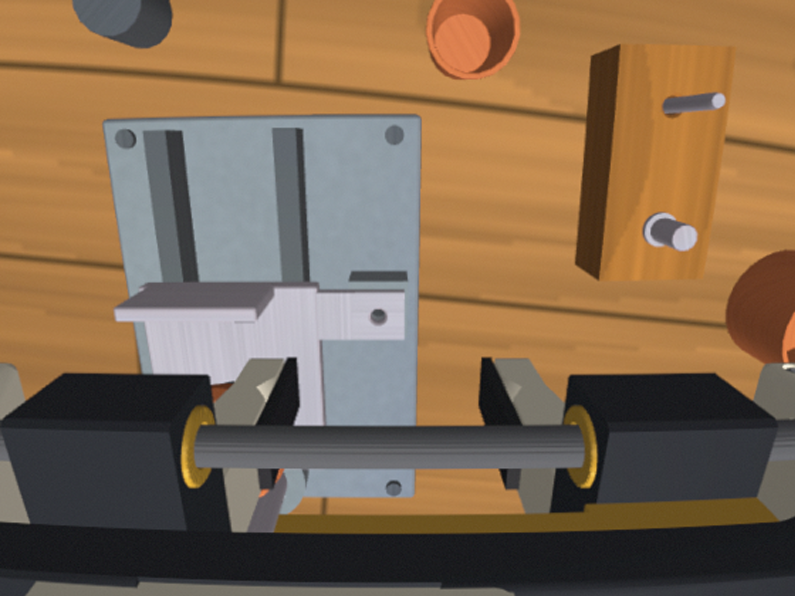

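The view shows the eye hole at (378,316), the pin head at (684,237), its flange at (660,230) and the punch top at (718,101), all at the 1.42 scale. Next I'll move toward the pin for a second view.

```bash
python3 -c "
from h import *
import pickle
w=pickle.load(open('w2.pkl','rb'))
f=lambda u,v:(u/1.42,v/1.42)
print('eye',plane(w,f(378,316),.06),'pin',plane(w,f(684,237),.084),'flange',plane(w,f(660,230),.054),'punch',plane(w,f(718,101),.099))
go([.445,.27,.258],95.8)"
```

```text
eye [0.56548795 0.09243627 0.06      ] pin [0.48237493 0.2850493  0.084     ] flange [0.48324384 0.2851149  0.054     ] punch [0.39982486 0.27506075 0.099     ]
clock 6.17 pos [0.5252 0.0961 0.2581] heading z 95.8 tilt 1.0 ax -0.00 shift [1.000e-01 6.220e+01 1.811e+02] F [-0.   0.3  0.7] open 0.0688
```

Emit:
{"name": "send_rows", "arguments": {
  "deltas": [
    {"dx": 0, "dy": 15.5, "dz": 45, "ax": 0, "ay": 0, "az": 0, "fingers": 1},
    {"dx": 0, "dy": 15.5, "dz": 45, "ax": 0, "ay": 0, "az": 0, "fingers": 1},
    {"dx": 0, "dy": 15.5, "dz": 45, "ax": 0, "ay": 0, "az": 0, "fingers": 1},
    {"dx": 0, "dy": 15.5, "dz": 45, "ax": 0, "ay": 0, "az": 0, "fingers": 1},
    {"dx": 0, "dy": 0, "dz": 0, "ax": 1.4, "ay": 0, "az": 0, "fingers": 1},
    {"dx": 0, "dy": 0, "dz": 0, "ax": 1.4, "ay": 0, "az": 0, "fingers": 1},
    {"dx": 0, "dy": 0, "dz": 0, "ax": 1.4, "ay": 0, "az": 0, "fingers": 1},
    {"dx": 0, "dy": 0, "dz": 0, "ax": 0, "ay": 0, "az": 0, "fingers": 1},
    {"dx": 0, "dy": 0, "dz": 0, "ax": 0, "ay": 0, "az": 0, "fingers": 1}
  ]
}}

```text
clock: 7.3
tool_pos: [0.4455, 0.2686, 0.2582]
orientation: [-41.9, 90.0, 33.0]
force: [-0.3, 0.4, -0.7]
opening: 0.0877
```

```bash
python3 -c "
from h import *
go([.4825,.285,.15],75)
import pickle
w=cam('wrist');pickle.dump(w,open('w3.pkl','wb'));crop(w,'pics/w5.png',0,0,560,420,1.42)"
```

```text
clock 7.30 pos [0.4455 0.2686 0.2582] heading z 74.9 tilt 1.0 ax -0.02 shift [108.2 -31.5  25.4] F [-0.3  0.4 -0.7] open 0.0877
```

View pics/w5.png

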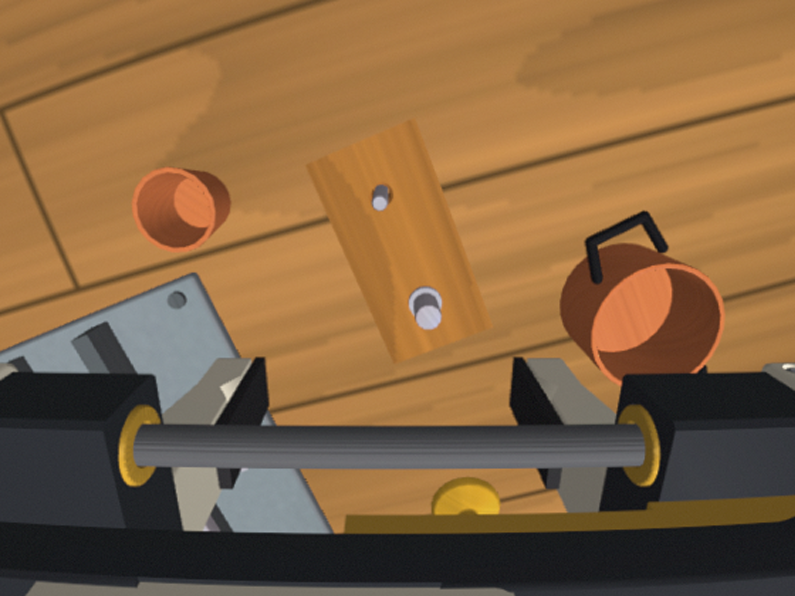

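The pin head is at (429,316), its flange at (425,303), and the pot is off to the right at (660,320). I'll triangulate this against the previous view.

```bash
python3 -c "
from h import *
import pickle
w=pickle.load(open('w2.pkl','rb'));v=pickle.load(open('w3.pkl','rb'))
f=lambda u,v:(u/1.42,v/1.42)
print('pin tri',tri([ray(w,f(684,237)),ray(v,f(429,316.5))]),'punch tri',tri([ray(w,f(718,101)),ray(v,f(380,202))]))
print('pin',plane(v,f(429,316.5),.084),'flange',plane(v,f(425,304),.054),'punch',plane(v,f(380,202),.099),'pot left rim',plane(v,f(597,310),.07),plane(v,f(650,378),.07))
h=plane(v,f(429,316.5),.084)
go([h[0],h[1],.15],74.9)"
```

```text
pin tri (array([0.4827166 , 0.28606073, 0.08257602]), [np.float64(0.0001759460483816658), np.float64(0.00017594604838166823)]) punch tri (array([0.3994541 , 0.27548902, 0.09816079]), [np.float64(0.00026705261192938134), np.float64(0.00026705261192945886)])
pin [0.48235577 0.28613515 0.084     ] flange [0.48352659 0.2852931  0.054     ] punch [0.39910846 0.27543567 0.099     ] pot left rim [0.51408435 0.40156215 0.07      ] [0.57858124 0.43390715 0.07      ]
clock 7.35 pos [0.4454 0.2687 0.2581] heading z 74.9 tilt 1.0 ax -0.01 shift [108.1 -31.1  26.4] F [-0.1 -0.8  0.3] open 0.0875
```

Triangulated pin top is at z = 0.0826, against 0.084 stated, and the residuals are 0.2 mm. I'll descend to grasp it.

Emit:
{"name": "send_rows", "arguments": {
  "deltas": [
    {"dx": 20, "dy": -15.5, "dz": 13, "ax": 0, "ay": 0, "az": 0, "fingers": 0.6},
    {"dx": 25, "dy": -15.5, "dz": 13, "ax": 0, "ay": 0, "az": 0, "fingers": 0.6},
    {"dx": 40, "dy": 0, "dz": 0, "ax": 0, "ay": 0, "az": 0, "fingers": 0.6},
    {"dx": 40, "dy": 0, "dz": 0, "ax": 0, "ay": 0, "az": 0, "fingers": 0.6},
    {"dx": 25, "dy": 0, "dz": 0, "ax": 0, "ay": 0, "az": 0, "fingers": 0.6},
    {"dx": 15, "dy": 0, "dz": 0, "ax": 0, "ay": 0, "az": 0, "fingers": 0.6},
    {"dx": 10, "dy": 0, "dz": 0, "ax": 0, "ay": 0, "az": 0, "fingers": 0.6},
    {"dx": 0, "dy": 0, "dz": 0, "ax": 0, "ay": 0, "az": 0, "fingers": 0.6}
  ]
}}

```text
clock: 8.35
tool_pos: [0.482, 0.2861, 0.083]
orientation: [164.2, 90.0, -121.0]
force: [0.4, -0.1, 0.8]
opening: 0.0527
```

```bash
python3 -c "
from h import *
go([.4828,.2857,.082],74.9)
import pickle
w=cam('wrist');pickle.dump(w,open('w4.pkl','wb'));crop(w,'pics/w6.png',0,0,560,420,1.42)"
```

```text
clock 8.35 pos [0.482  0.2861 0.083 ] heading z 74.8 tilt 1.0 ax -0.02 shift [ 1.  -0.9 -0.2] F [ 0.4 -0.1  0.8] open 0.0527
```

View pics/w6.png

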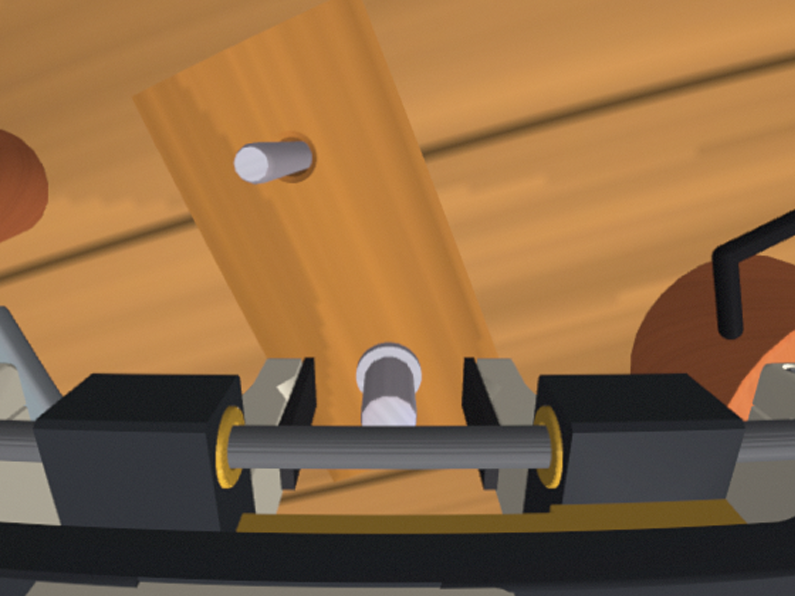

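The pin stands centred between the pads: flange (389,370), pads at 313 and 463. I'll close on it.

Emit:
{"name": "send_rows", "arguments": {
  "deltas": [
    {"dx": 0, "dy": 0, "dz": 0, "ax": 0, "ay": 0, "az": 0, "fingers": 0},
    {"dx": 0, "dy": 0, "dz": 0, "ax": 0, "ay": 0, "az": 0, "fingers": 0},
    {"dx": 0, "dy": 0, "dz": 0, "ax": 0, "ay": 0, "az": 0, "fingers": 0},
    {"dx": 0, "dy": 0, "dz": 0, "ax": 0, "ay": 0, "az": 0, "fingers": 0},
    {"dx": 0, "dy": 0, "dz": 0, "ax": 0, "ay": 0, "az": 0, "fingers": 0},
    {"dx": 0, "dy": 0, "dz": 0, "ax": 0, "ay": 0, "az": 0, "fingers": 0}
  ]
}}

```text
clock: 9.15
tool_pos: [0.482, 0.2862, 0.0832]
orientation: [-39.2, 90.0, 35.6]
force: [-0.6, -0.8, 2.3]
opening: 0.0175
```

```bash
python3 -c "
from h import *
f=lambda u,v:(u/1.42,v/1.42)
go([.4828,.2857,.082],74.9)
import pickle
v=pickle.load(open('w4.pkl','rb'));print(plane(v,f(389,372),.054))
w=cam('wrist');pickle.dump(w,open('w5.pkl','wb'));crop(w,'pics/w7.png',200,200,360,320,5)"
```

```text
clock 9.15 pos [0.482  0.2862 0.0832] heading z 74.8 tilt 1.0 ax -0.02 shift [ 1.2 -0.9 -0.3] F [-0.6 -0.8  2.3] open 0.0175
[0.4812323  0.28593403 0.054     ]
```

View pics/w7.png

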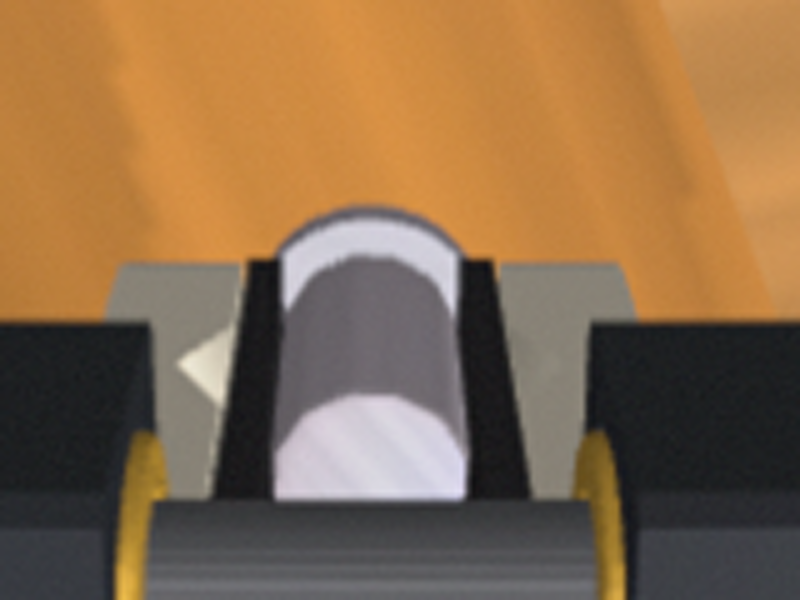

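Emit:
{"name": "send_rows", "arguments": {
  "deltas": [
    {"dx": -5, "dy": 0, "dz": 0, "ax": 0, "ay": 0, "az": 0, "fingers": 0},
    {"dx": -15, "dy": 0, "dz": 0, "ax": 0, "ay": 0, "az": 0, "fingers": 0},
    {"dx": -30, "dy": 0, "dz": 0, "ax": 0, "ay": 0, "az": 0, "fingers": 0},
    {"dx": -30, "dy": 0, "dz": 0, "ax": 0, "ay": 0, "az": 0, "fingers": 0},
    {"dx": -5, "dy": 0, "dz": 0, "ax": 0, "ay": 0, "az": 0, "fingers": 0}
  ]
}}

```text
clock: 9.82
tool_pos: [0.483, 0.2871, 0.1713]
orientation: [-30.0, 89.7, 44.8]
force: [-0.2, 0.8, -0.3]
opening: 0.017
```

```bash
python3 -c "
from h import *
go([.5652,.0927,.168],74.9)
t=cam('top');crop(t,'pics/t8.png',225,170,265,220,12);print(proj(t,[.5655,.0924,.06]))
s=cam('scene');crop(s,'pics/s8.png',280,190,420,290,5.7)
"
```

```text
clock 9.82 pos [0.483  0.2871 0.1713] heading z 74.8 tilt 0.99999 ax -0.02 shift [   2.9 -130.  -166.3] F [-0.2  0.8 -0.3] open 0.0170
[236.27800976 214.14585909]
```

View pics/t8.png

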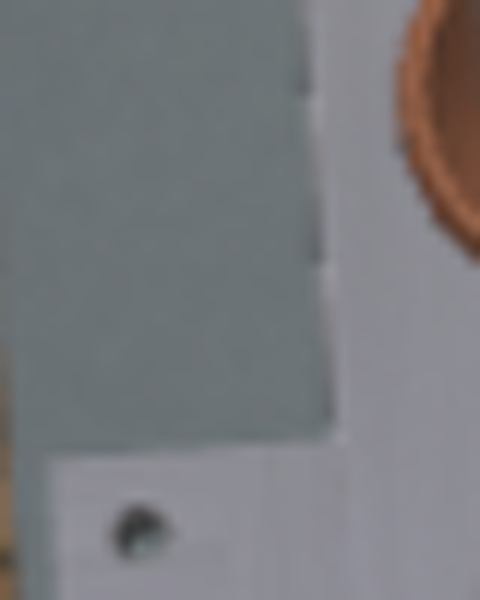

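View pics/s8.png

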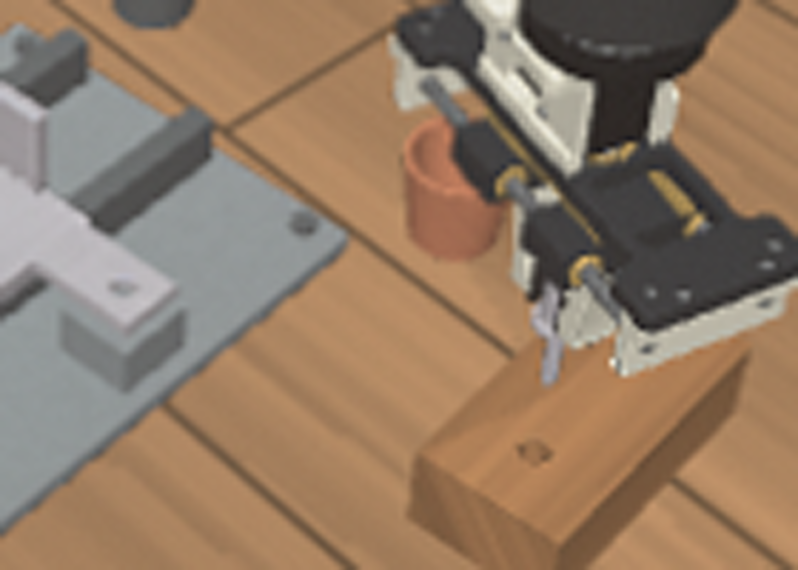

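The hole in the top view is at (236.5,214.25), within 0.5 mm of the wrist estimate. The held shank looks slightly leaning in the scene view, so I'll check that against a projected vertical.

```bash
python3 -c "
from h import *
go([.5652,.0927,.168],74.9)
s=cam('scene');crop(s,'pics/s9.png',360,230,400,270,15)
o=ctrl.get_obs();p=o['tool_pos']
for z in (.0,-.026,-.066+.0): print(z,(proj(s,p+[0,0,z])-[360,230])*15)
w=cam('wrist');crop(w,'pics/w9.png',190,180,350,300,5)
"
```

```text
clock 9.93 pos [0.4821 0.2864 0.1692] heading z 74.8 tilt 1.0 ax -0.02 shift [   1.  -130.7 -165.3] F [-0.1 -0.3 -0.9] open 0.0172
0.0 [287.32134938  98.06325341]
-0.026 [267.81758778 205.18809512]
-0.066 [238.84980302 363.69209072]
```

View pics/s9.png

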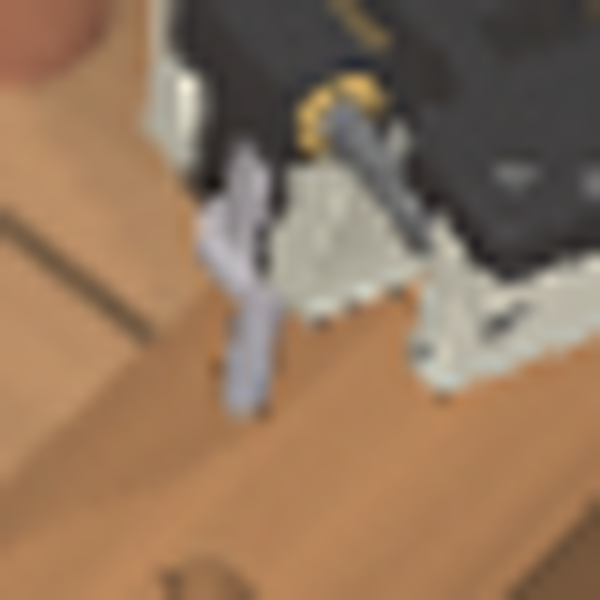

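View pics/w9.png

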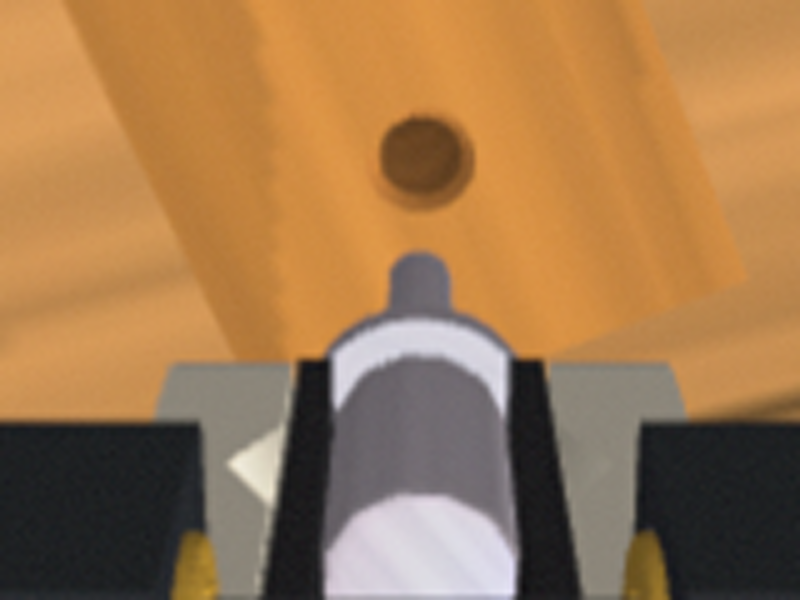

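The wrist view shows the shank straight below the head, tip edge at crop (420,252). Now I'll compute where the tip sits in the tool frame.

```bash
cat >> h.py <<'E'
def wtool(s,uv,depth):
    """wrist pixel -> tool-frame point at tool x = depth (m)"""
    K=np.array([[s['fx'],0,s['cx']],[0,s['fy'],s['cy']],[0,0,1]])
    p=cv2.undistortPoints(np.array([[uv]],float),K,np.array([s['k1'],0,0,0,0.]))[0,0]
    H=s['hand_eye'];d=H[:3,:3]@np.array([p[0],p[1],1]);c=H[:3,3];return (c+d*(depth-c[0])/d[0])*1000
E
python3 -c "
from h import *
w=cam('wrist')
f=lambda u,v:(190+u/5,180+v/5)
print('tip back edge',wtool(w,f(420,252),.073),wtool(w,f(420,252),.069))
print('flange back edge top',wtool(w,f(420,316),.029),wtool(w,f(420,318),.033))
print('flange sides?', wtool(w,f(330,350),.029),wtool(w,f(510,350),.029))
print('shank sides', wtool(w,f(389,285),.06),wtool(w,f(450,285),.06))
print('head top centre', wtool(w,f(422,585),-.001),wtool(w,f(422,495),-.001))
"
```

```text
tip back edge [73.          1.03363699 -0.28726211] [69.          2.60107471 -0.29224258]
flange back edge top [29.         11.26902243 -0.34220358] [33.          9.30172345 -0.3372314 ]
flange sides? [29.          7.47238462 -9.59277054] [29.          7.46343059  8.90866251]
shank sides [60.          1.85371132 -4.04838446] [60.          1.85028496  3.32053642]
head top centre [-1.         -1.45793294 -0.20354724] [-1.          7.50971722 -0.20699898]
```

Emit:
{"name": "send_rows", "arguments": {
  "deltas": [
    {"dx": 0, "dy": -20, "dz": -25.4, "ax": 0, "ay": 0, "az": 0, "fingers": 0},
    {"dx": 0, "dy": -30, "dz": -38, "ax": 0, "ay": 0, "az": 0, "fingers": 0},
    {"dx": 0, "dy": -30, "dz": -38, "ax": 0, "ay": 0, "az": 0, "fingers": 0},
    {"dx": 0, "dy": -30, "dz": -38, "ax": 0, "ay": 0, "az": 0, "fingers": 0},
    {"dx": 0, "dy": -15, "dz": -19, "ax": 0, "ay": 0, "az": 0, "fingers": 0},
    {"dx": 0, "dy": -5, "dz": -7, "ax": 0, "ay": 0, "az": 0, "fingers": 0},
    {"dx": 12, "dy": 0, "dz": 0, "ax": 0, "ay": 0, "az": 0, "fingers": 0},
    {"dx": 12, "dy": 0, "dz": 0, "ax": 0, "ay": 0, "az": 0, "fingers": 0},
    {"dx": 0, "dy": 0, "dz": 0, "ax": 0, "ay": 0, "az": 0, "fingers": 0},
    {"dx": 0, "dy": 0, "dz": 0, "ax": 0, "ay": 0, "az": 0, "fingers": 0}
  ]
}}

```text
clock: 11.32
tool_pos: [0.5639, 0.093, 0.144]
orientation: [162.9, 90.0, -122.3]
force: [-0.5, -0.1, -0.4]
opening: 0.017
```

```bash
python3 -c "
from h import *
go([.5645,.0928,.141],74.9)
w=cam('wrist');crop(w,'pics/w10.png',190,180,350,300,5)
s=cam('scene');crop(s,'pics/s10.png',270,190,350,250,9)
for i in range(4): go([.5645,.0928,.141],74.9);cam('wrist')
"
```

```text
clock 11.32 pos [0.5639 0.093  0.144 ] heading z 74.8 tilt 1.0 ax -0.01 shift [ 3.  -0.6 -0. ] F [-0.5 -0.1 -0.4] open 0.0170
clock 11.43 pos [0.5642 0.0929 0.1444] heading z 74.8 tilt 1.0 ax -0.02 shift [ 3.4 -0.4 -0. ] F [ 0.3  0.3 -0.8] open 0.0171
clock 11.47 pos [0.5642 0.0928 0.1445] heading z 74.8 tilt 1.0 ax -0.02 shift [ 3.5 -0.3  0.1] F [ 0.3 -0.6 -1. ] open 0.0172
clock 11.53 pos [0.5642 0.0927 0.1444] heading z 74.8 tilt 1.0 ax -0.02 shift [ 3.4 -0.3  0.2] F [ 0.3  0.5 -0.5] open 0.0172
clock 11.57 pos [0.5641 0.0926 0.1444] heading z 74.8 tilt 1.0 ax -0.02 shift [ 3.4 -0.3  0.3] F [-1.1 -0.4 -1. ] open 0.0175
```

View pics/w10.png

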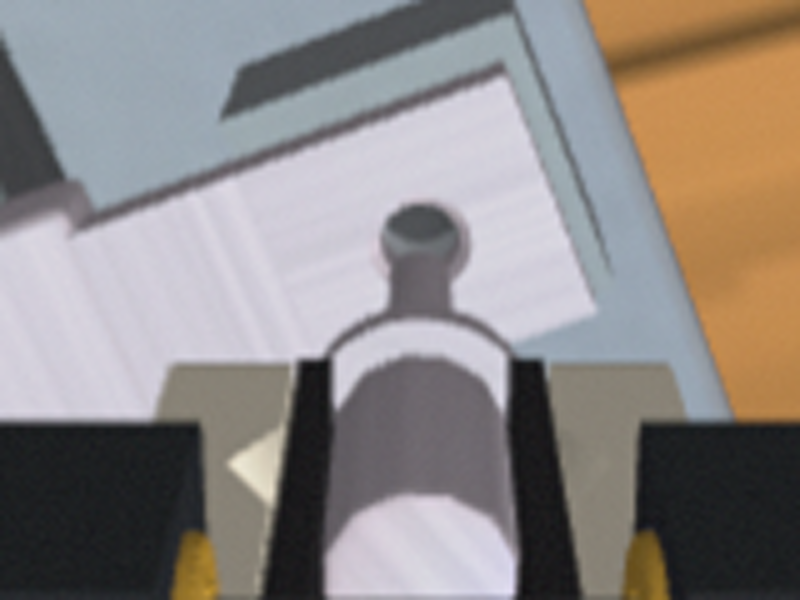

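View pics/s10.png

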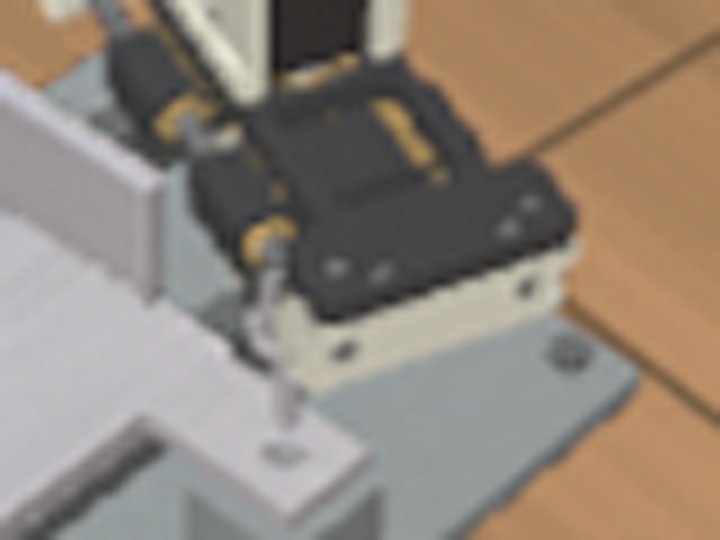

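The hole mouth centre is about crop (423,246), directly behind the tip. I'll compare both in the tool frame.

```bash
python3 -c "
from h import *
w=cam('wrist')
f=lambda u,v:(190+u/5,180+v/5)
for d in (.0834,.0844): print('hole L,R,top',wtool(w,f(377,246),d)[1:],wtool(w,f(470,246),d)[1:],wtool(w,f(423,198),d)[1:])
go([.5645,.0928,.141],74.9)
s=cam('scene');print(proj(s,[.5653,.092,.06]))
"
```

```text
hole L,R,top [-2.17508871 -6.05314862] [-2.18106808  6.44535237] [4.66811922 0.12526713]
hole L,R,top [-2.56295179 -6.07855329] [-2.56895873  6.47758596] [4.31181438 0.12835493]
clock 11.68 pos [0.5641 0.0925 0.1443] heading z 74.8 tilt 1.0 ax -0.02 shift [ 3.3 -0.3  0.4] F [-0.5  0.3 -1.5] open 0.0171
[300.83787862 238.76500313]
```

The pin axis is about (−1, −0.35) mm and the hole about (−1.7, +0.2) mm in tool y and z, which is within the clearance. I'll apply a small correction and enter gently.

Emit:
{"name": "send_rows", "arguments": {
  "deltas": [
    {"dx": 4, "dy": -0.6, "dz": 0.5, "ax": 0, "ay": 0, "az": 0, "fingers": 0},
    {"dx": 4, "dy": 0, "dz": 0, "ax": 0, "ay": 0, "az": 0, "fingers": 0},
    {"dx": 3, "dy": 0, "dz": 0, "ax": 0, "ay": 0, "az": 0, "fingers": 0},
    {"dx": 3, "dy": 0, "dz": 0, "ax": 0, "ay": 0, "az": 0, "fingers": 0},
    {"dx": 3, "dy": 0, "dz": 0, "ax": 0, "ay": 0, "az": 0, "fingers": 0},
    {"dx": 0, "dy": 0, "dz": 0, "ax": 0, "ay": 0, "az": 0, "fingers": 0}
  ]
}}

```text
clock: 12.48
tool_pos: [0.5645, 0.0927, 0.1268]
orientation: [132.1, 90.0, -153.2]
force: [0.7, 0.5, -0.5]
opening: 0.0174
```

```bash
python3 -c "
from h import *
go([.5645,.0928,.0932],74.9)
w=cam('wrist');crop(w,'pics/w11.png',190,180,350,300,5)
go([.5645,.0928,.0932],74.9)
"
```

```text
clock 12.47 pos [0.5645 0.0927 0.1268] heading z 74.8 tilt 1.0 ax -0.02 shift [33.6  0.1  0.1] F [ 0.7  0.5 -0.5] open 0.0174
clock 12.53 pos [0.5646 0.0927 0.127 ] heading z 74.8 tilt 1.0 ax -0.02 shift [33.8  0.1  0. ] F [ 0.1 -0.8 -0.5] open 0.0174
```

View pics/w11.png

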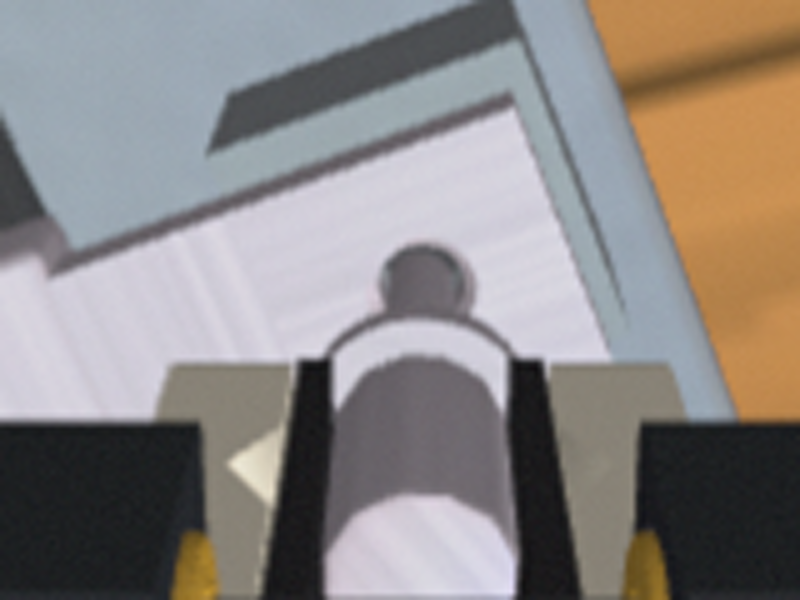

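The tip is inside the hole with no contact force. The gap is a bit larger on the right, so I'll shift +0.7 mm and go on down.

Emit:
{"name": "send_rows", "arguments": {
  "deltas": [
    {"dx": 0, "dy": 0, "dz": 0.7, "ax": 0, "ay": 0, "az": 0, "fingers": 0},
    {"dx": 4, "dy": 0, "dz": 0, "ax": 0, "ay": 0, "az": 0, "fingers": 0},
    {"dx": 4, "dy": 0, "dz": 0, "ax": 0, "ay": 0, "az": 0, "fingers": 0},
    {"dx": 4, "dy": 0, "dz": 0, "ax": 0, "ay": 0, "az": 0, "fingers": 0},
    {"dx": 0, "dy": 0, "dz": 0, "ax": 0, "ay": 0, "az": 0, "fingers": 0}
  ]
}}

```text
clock: 13.15
tool_pos: [0.5646, 0.0933, 0.1145]
orientation: [130.0, 89.9, -155.2]
force: [-0.1, 0.0, -1.1]
opening: 0.0171
```

Emit:
{"name": "send_rows", "arguments": {
  "deltas": [
    {"dx": 4, "dy": 0, "dz": 0, "ax": 0, "ay": 0, "az": 0, "fingers": 0},
    {"dx": 4, "dy": 0, "dz": 0, "ax": 0, "ay": 0, "az": 0, "fingers": 0},
    {"dx": 3, "dy": 0, "dz": 0, "ax": 0, "ay": 0, "az": 0, "fingers": 0},
    {"dx": 0, "dy": 0, "dz": 0, "ax": 0, "ay": 0, "az": 0, "fingers": 0}
  ]
}}

```text
clock: 13.65
tool_pos: [0.5647, 0.0933, 0.1037]
orientation: [133.0, 90.0, -152.2]
force: [-0.3, -0.3, -1.1]
opening: 0.0172
```

Emit:
{"name": "send_rows", "arguments": {
  "deltas": [
    {"dx": 3, "dy": 0, "dz": 0, "ax": 0, "ay": 0, "az": 0, "fingers": 0},
    {"dx": 3, "dy": 0, "dz": 0, "ax": 0, "ay": 0, "az": 0, "fingers": 0},
    {"dx": 2.5, "dy": 0, "dz": 0, "ax": 0, "ay": 0, "az": 0, "fingers": 0},
    {"dx": 0, "dy": 0, "dz": 0, "ax": 0, "ay": 0, "az": 0, "fingers": 0}
  ]
}}

```text
clock: 14.15
tool_pos: [0.5647, 0.0933, 0.0953]
orientation: [134.4, 90.0, -150.9]
force: [0.1, 0.3, -1.1]
opening: 0.0171
```

```bash
python3 -c "
from h import *
w=cam('wrist');crop(w,'pics/w12.png',190,180,350,300,5)
go([.5645,.0928,.0932],74.9)
"
```

```text
clock 14.20 pos [0.5648 0.0934 0.0955] heading z 74.8 tilt 1.0 ax -0.02 shift [ 2.3  0.2 -0.7] F [-0.7  0.   0. ] open 0.0174
```

View pics/w12.png

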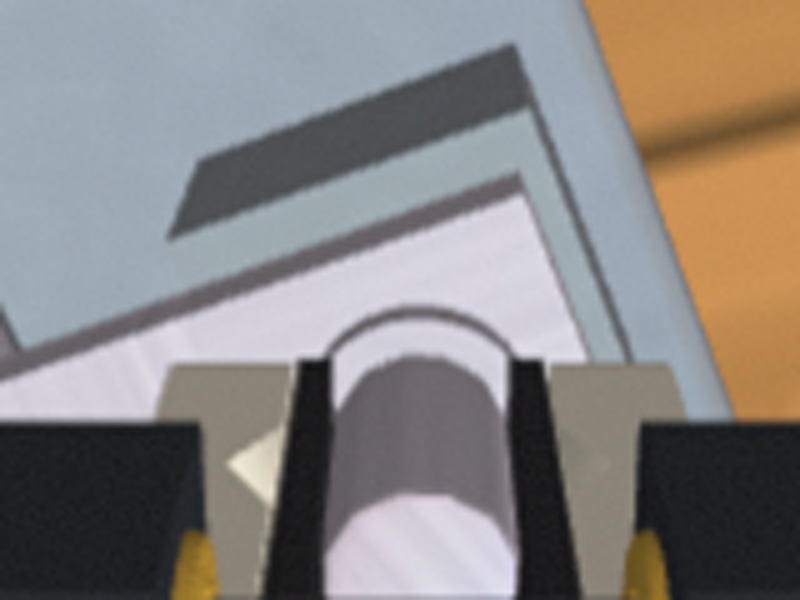

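The flange is 1–2 mm above the lug. I'll seat it by 1 mm steps until there's contact.

Emit:
{"name": "send_rows", "arguments": {
  "deltas": [
    {"dx": 1, "dy": 0, "dz": 0, "ax": 0, "ay": 0, "az": 0, "fingers": 0},
    {"dx": 0.7, "dy": 0, "dz": 0, "ax": 0, "ay": 0, "az": 0, "fingers": 0},
    {"dx": 0, "dy": 0, "dz": 0, "ax": 0, "ay": 0, "az": 0, "fingers": 0}
  ]
}}

```text
clock: 14.58
tool_pos: [0.5649, 0.0934, 0.0938]
orientation: [107.8, 90.0, -177.4]
force: [0.2, -0.2, -1.5]
opening: 0.0175
```

Emit:
{"name": "send_rows", "arguments": {
  "deltas": [
    {"dx": 0.6, "dy": 0, "dz": 0, "ax": 0, "ay": 0, "az": 0, "fingers": 0},
    {"dx": 0, "dy": 0, "dz": 0, "ax": 0, "ay": 0, "az": 0, "fingers": 0}
  ]
}}

```text
clock: 14.82
tool_pos: [0.5649, 0.0934, 0.0933]
orientation: [-92.9, 90.0, -18.2]
force: [-0.7, -0.0, -1.0]
opening: 0.0174
```

Emit:
{"name": "send_rows", "arguments": {
  "deltas": [
    {"dx": 0, "dy": 0, "dz": 0, "ax": 0, "ay": 0, "az": 0, "fingers": 0.45},
    {"dx": 0, "dy": 0, "dz": 0, "ax": 0, "ay": 0, "az": 0, "fingers": 0.45},
    {"dx": 0, "dy": 0, "dz": 0, "ax": 0, "ay": 0, "az": 0, "fingers": 0.45},
    {"dx": 0, "dy": 0, "dz": 0, "ax": 0, "ay": 0, "az": 0, "fingers": 0.45},
    {"dx": 0, "dy": 0, "dz": 0, "ax": 0, "ay": 0, "az": 0, "fingers": 0.45}
  ]
}}

```text
clock: 15.45
tool_pos: [0.5649, 0.0934, 0.0933]
orientation: [-45.3, 90.0, 29.5]
force: [-0.1, -0.1, 0.4]
opening: 0.0393
```

```bash
python3 -c "
from h import *
w=cam('wrist');crop(w,'pics/w13.png',130,140,430,320,2.6)
go([.5645,.0928,.0932],74.9)
"
```

```text
clock 15.50 pos [0.5649 0.0934 0.0933] heading z 74.8 tilt 1.0 ax -0.02 shift [ 0.1  0.2 -0.7] F [-0.1  0.6  0.4] open 0.0394
```

View pics/w13.png

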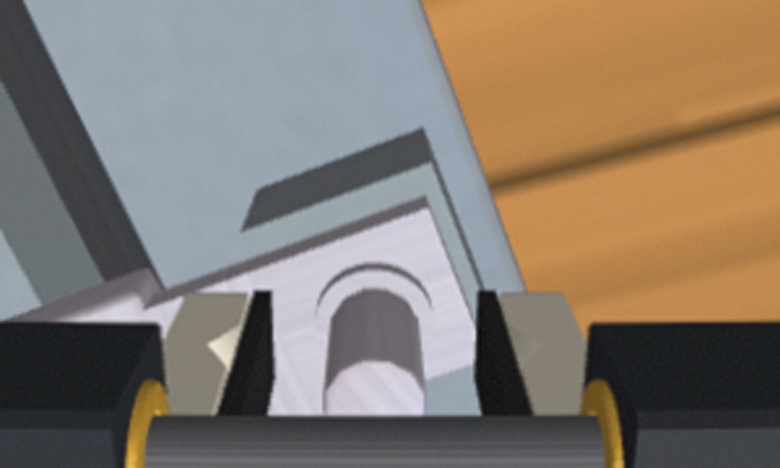

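The pin is standing free: head centred between the open pads, flange down on the lug. I'll rise, retreat and cross to the panel.

Emit:
{"name": "send_rows", "arguments": {
  "deltas": [
    {"dx": -10, "dy": 0, "dz": 0, "ax": 0, "ay": 0, "az": 0, "fingers": 0.45},
    {"dx": -30, "dy": 0, "dz": 0, "ax": 0, "ay": 0, "az": 0, "fingers": 0.45},
    {"dx": -50, "dy": 0, "dz": 0, "ax": 0, "ay": 0, "az": 0, "fingers": 0.45},
    {"dx": -50, "dy": 20, "dz": 0, "ax": 0, "ay": 0, "az": 0, "fingers": 0.45},
    {"dx": 0, "dy": 40, "dz": 0, "ax": 0, "ay": 0, "az": 0, "fingers": 0.45},
    {"dx": 0, "dy": 20, "dz": 0, "ax": 0, "ay": 0, "az": 0, "fingers": 0.45}
  ]
}}

```text
clock: 16.25
tool_pos: [0.4864, 0.1146, 0.2345]
orientation: [-31.7, 89.9, 43.1]
force: [0.0, 0.0, -0.5]
opening: 0.0396
```

```bash
python3 -c "
from h import *
w=cam('wrist');crop(w,'pics/w14.png',0,0,560,420,1.42)
s=cam('scene');crop(s,'pics/s14.png',240,180,340,260,7)
go([.41,-.28,.235],90)
"
```

```text
clock 16.35 pos [0.4862 0.1146 0.2339] heading z 74.9 tilt 1.0 ax -3.03 shift [  -1.4   76.2 -394.6] F [0.1 0.4 0.9] open 0.0394
```

View pics/w14.png

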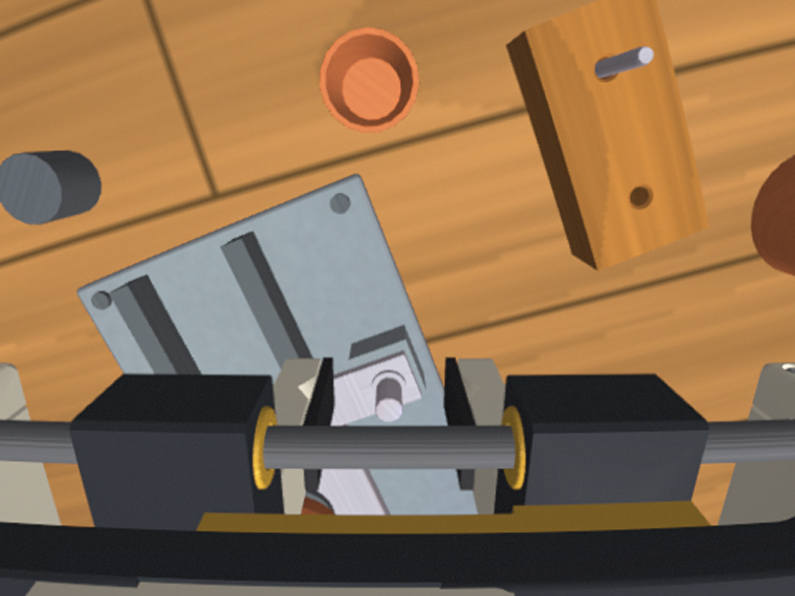

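View pics/s14.png

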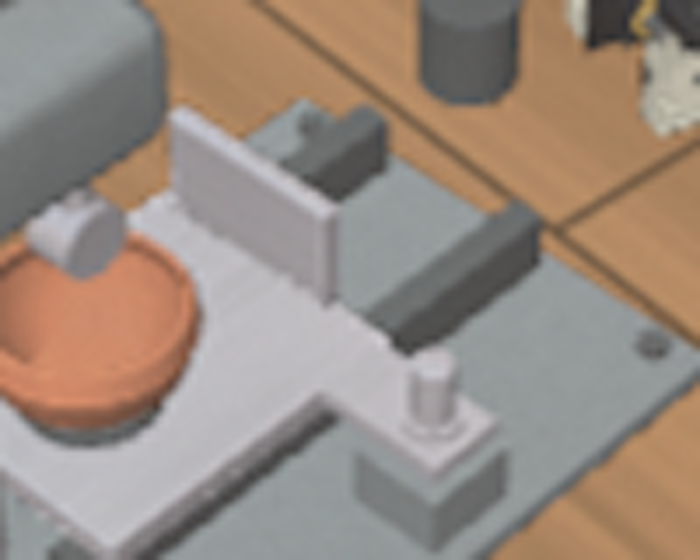

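The scene crop shows the pin upright at (435,390), flange flat on the lug and the lug over the bracket. On to the panel.

Emit:
{"name": "send_rows", "arguments": {
  "deltas": [
    {"dx": 0, "dy": 0, "dz": 0, "ax": -1.5, "ay": 0, "az": 0, "fingers": 0},
    {"dx": 0, "dy": 0, "dz": 0, "ax": -1.5, "ay": 0, "az": 0, "fingers": 0},
    {"dx": 0, "dy": 9.5, "dz": -49, "ax": 0, "ay": 0, "az": 0, "fingers": 0},
    {"dx": 0, "dy": 9.5, "dz": -49, "ax": 0, "ay": 0, "az": 0, "fingers": 0},
    {"dx": 0, "dy": 9.5, "dz": -49, "ax": 0, "ay": 0, "az": 0, "fingers": 0},
    {"dx": 0, "dy": 9.5, "dz": -49, "ax": 0, "ay": 0, "az": 0, "fingers": 0},
    {"dx": 0, "dy": 9.5, "dz": -49, "ax": 0, "ay": 0, "az": 0, "fingers": 0},
    {"dx": 0, "dy": 9.5, "dz": -49, "ax": 0, "ay": 0, "az": 0, "fingers": 0},
    {"dx": 0, "dy": 9.5, "dz": -49, "ax": 0, "ay": 0, "az": 0, "fingers": 0},
    {"dx": 0, "dy": 9.5, "dz": -49, "ax": 0, "ay": 0, "az": 0, "fingers": 0},
    {"dx": 0, "dy": 0, "dz": 0, "ax": 0, "ay": 0, "az": 0, "fingers": 0},
    {"dx": 0, "dy": 0, "dz": 0, "ax": 0, "ay": 0, "az": 0, "fingers": 0}
  ]
}}

```text
clock: 17.85
tool_pos: [0.4102, -0.2777, 0.2327]
orientation: [80.5, 89.9, 170.2]
force: [0.3, -0.1, -0.5]
opening: 0.0005
```

```bash
python3 -c "
from h import *
import pickle
w=cam('wrist');crop(w,'pics/w15.png',0,0,560,420,1.42);pickle.dump(w,open('w15.pkl','wb'))
go([.41,-.28,.235],90)
"
```

```text
clock 17.90 pos [ 0.4104 -0.2771  0.2329] heading z 89.8 tilt 1.0 ax -0.04 shift [-2.1  0.4 -2.9] F [ 0.1  1.2 -0.6] open 0.0004
```

View pics/w15.png

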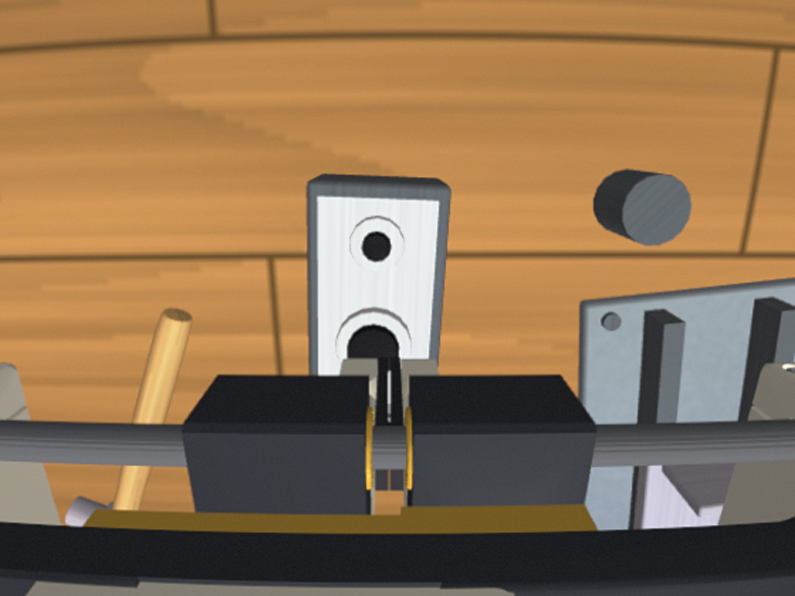

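The reset button is at (376,246), and the start button at (373,345) is partly behind the fingers. I'll triangulate the reset with the top camera.

```bash
python3 -c "
from h import *
import pickle
w=pickle.load(open('w15.pkl','rb'));t=cam('top')
g=w['image'].max(2);m=np.zeros_like(g);m[160:190,250:280]=1
n,l,st,c=cv2.connectedComponentsWithStats(((g<70)&(m>0)).astype(np.uint8));i=1+st[1:,4].argmax();print(c[i],st[i])
print('reset',plane(w,c[i],.082),tri([ray(w,c[i]),ray(t,(381.93,286.39))]))
go([.3893,-.2847,.112],90)
"
```

```text
[264.70491803 173.1442623 ] [256 163  19  21 305]
reset [ 0.38786062 -0.28569273  0.082     ] (array([ 0.38902502, -0.28576269,  0.07606691]), [np.float64(0.00011876647908895282), np.float64(0.00011876647908894825)])
clock 17.95 pos [ 0.4105 -0.2768  0.2331] heading z 89.8 tilt 1.0 ax -0.03 shift [121.1  21.2  -7.9] F [-0.7  0.5  0.1] open 0.0001
```

Emit:
{"name": "send_rows", "arguments": {
  "deltas": [
    {"dx": 20, "dy": 11, "dz": -4.5, "ax": 0, "ay": 0, "az": 0, "fingers": 0},
    {"dx": 40, "dy": 11, "dz": -4.2, "ax": 0, "ay": 0, "az": 0, "fingers": 0},
    {"dx": 35, "dy": 0, "dz": 0, "ax": 0, "ay": 0, "az": 0, "fingers": 0},
    {"dx": 15, "dy": 0, "dz": 0, "ax": 0, "ay": 0, "az": 0, "fingers": 0},
    {"dx": 6, "dy": 0, "dz": 0, "ax": 0, "ay": 0, "az": 0, "fingers": 0},
    {"dx": 0, "dy": 0, "dz": 0, "ax": 0, "ay": 0, "az": 0, "fingers": 0},
    {"dx": 0, "dy": 0, "dz": 0, "ax": 0, "ay": 0, "az": 0, "fingers": 0}
  ]
}}

```text
clock: 18.82
tool_pos: [0.3889, -0.2858, 0.1181]
orientation: [-108.8, 89.9, -18.9]
force: [0.1, 0.1, 0.5]
opening: 0.0003
```

```bash
python3 -c "
from h import *
go([.3882,-.2855,.107],90)
w=cam('wrist');crop(w,'pics/w16.png',180,140,380,290,4)
s=cam('scene');crop(s,'pics/s16.png',210,110,310,190,7)
go([.3882,-.2855,.107],90)
"
```

```text
clock 18.82 pos [ 0.3889 -0.2858  0.1181] heading z 89.8 tilt 1.0 ax -0.03 shift [11.1  0.7  0.3] F [0.1 0.1 0.5] open 0.0003
clock 18.93 pos [ 0.3887 -0.2859  0.118 ] heading z 89.8 tilt 1.0 ax -0.04 shift [11.   0.5  0.5] F [0.1 0.1 0.1] open 0.0004
```

View pics/w16.png

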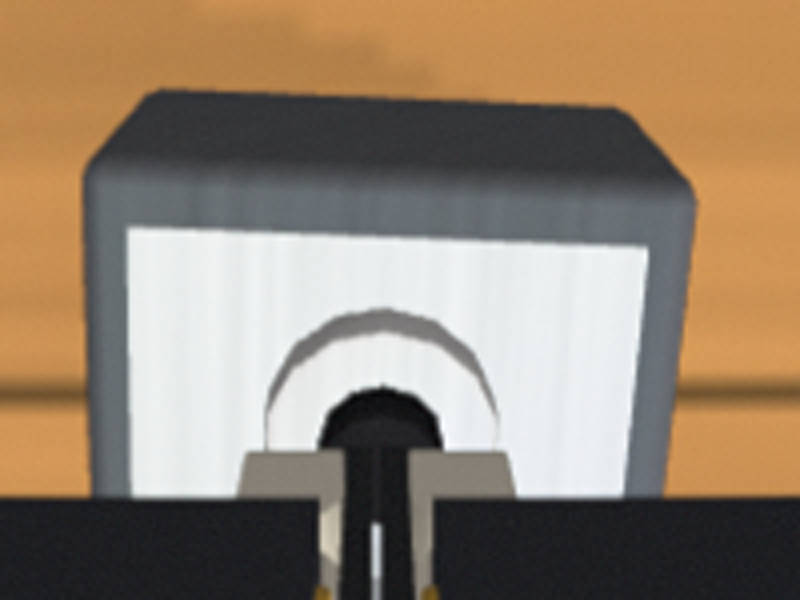

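View pics/s16.png

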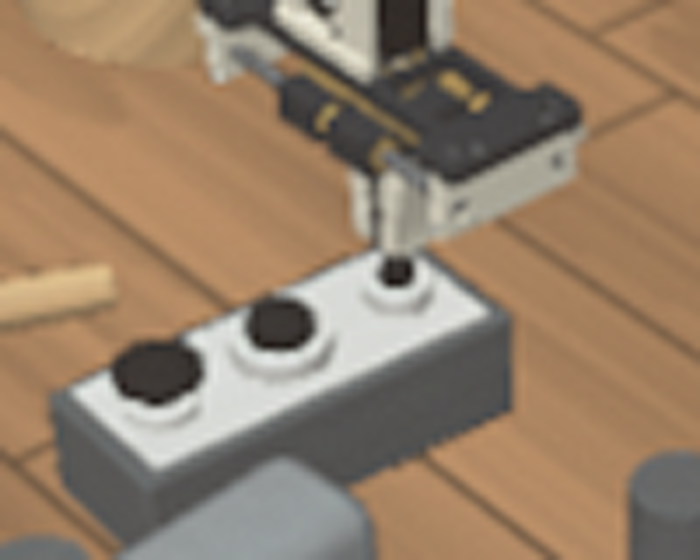

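```bash
python3 -c "
from h import *
w=cam('wrist')
print(wtool(w,(180+380/4,140+388/4),.036),wtool(w,(180+320/4,140+440/4),.036),wtool(w,(180+443/4,140+440/4),.036))
print(wtool(w,(180+345/4,140+450/4),.025),wtool(w,(180+410/4,140+450/4),.025))
"
```

```text
[ 3.60000000e+01  1.19478900e+01 -1.52187687e-02] [36.          4.42531217 -8.04888755] [36.          4.41547359  8.43499043]
[25.          8.09355287 -4.45322922] [25.          8.08907373  3.71206888]
```

The button centre is about 3 mm toward tool +y, so I'll correct for that and press in small steps.

Emit:
{"name": "send_rows", "arguments": {
  "deltas": [
    {"dx": 4, "dy": 3, "dz": 0, "ax": 0, "ay": 0, "az": 0, "fingers": 0},
    {"dx": 4, "dy": 0, "dz": 0, "ax": 0, "ay": 0, "az": 0, "fingers": 0},
    {"dx": 3, "dy": 0, "dz": 0, "ax": 0, "ay": 0, "az": 0, "fingers": 0},
    {"dx": 2, "dy": 0, "dz": 0, "ax": 0, "ay": 0, "az": 0, "fingers": 0}
  ]
}}

```text
clock: 19.48
tool_pos: [0.3849, -0.2859, 0.104]
orientation: [81.1, 90.0, 170.9]
force: [-1.4, -0.1, 2.3]
opening: 0.0006
```

Emit:
{"name": "send_rows", "arguments": {
  "deltas": [
    {"dx": 2, "dy": 0, "dz": 0, "ax": 0, "ay": 0, "az": 0, "fingers": 0},
    {"dx": 1, "dy": 0, "dz": 0, "ax": 0, "ay": 0, "az": 0, "fingers": 0}
  ]
}}

```text
clock: 19.73
tool_pos: [0.3849, -0.2859, 0.1012]
orientation: [88.2, 90.0, 178.0]
force: [-2.7, 0.4, 7.5]
opening: 0.0002
```

Emit:
{"name": "send_rows", "arguments": {
  "deltas": [
    {"dx": 1, "dy": 0, "dz": 0, "ax": 0, "ay": 0, "az": 0, "fingers": 0}
  ]
}}

```text
clock: 19.85
tool_pos: [0.385, -0.286, 0.1009]
orientation: [120.6, 90.0, -149.6]
force: [-5.7, 4.5, 18.9]
opening: 0.0004
```

Emit:
{"name": "send_rows", "arguments": {
  "deltas": [
    {"dx": 1, "dy": 0, "dz": 0, "ax": 0, "ay": 0, "az": 0, "fingers": 0}
  ]
}}

```text
clock: 19.98
tool_pos: [0.3851, -0.286, 0.1007]
orientation: [159.0, 90.0, -111.1]
force: [-7.9, 7.1, 28.1]
opening: 0.0001
```

The force rose sharply (7 to 19 to 28 N) with the tool stalled at z = 0.101, so reset is at its stop. I'll let it up and move over start.

Emit:
{"name": "send_rows", "arguments": {
  "deltas": [
    {"dx": -10, "dy": 0, "dz": 0, "ax": 0, "ay": 0, "az": 0, "fingers": 0},
    {"dx": -12, "dy": 0, "dz": 0, "ax": 0, "ay": 0, "az": 0, "fingers": 0},
    {"dx": 0, "dy": 0, "dz": 0, "ax": 0, "ay": 0, "az": 0, "fingers": 0},
    {"dx": 0, "dy": 0, "dz": 0, "ax": 0, "ay": 0, "az": 0, "fingers": 0},
    {"dx": 0, "dy": -20, "dz": -1, "ax": 0, "ay": 0, "az": 0, "fingers": 0},
    {"dx": 0, "dy": -30, "dz": -1, "ax": 0, "ay": 0, "az": 0, "fingers": 0},
    {"dx": 0, "dy": -17, "dz": -1, "ax": 0, "ay": 0, "az": 0, "fingers": 0},
    {"dx": 0, "dy": 0, "dz": 0, "ax": 0, "ay": 0, "az": 0, "fingers": 0},
    {"dx": 0, "dy": 0, "dz": 0, "ax": 0, "ay": 0, "az": 0, "fingers": 0}
  ]
}}

```text
clock: 21.1
tool_pos: [0.4515, -0.289, 0.1208]
orientation: [68.3, 89.9, 158.1]
force: [-0.2, -0.9, -1.2]
opening: 0.0002
```

```bash
python3 -c "
from h import *
go([.4525,-.289,.107],90)
w=cam('wrist');crop(w,'pics/w17.png',180,100,380,250,4)
s=cam('scene');crop(s,'pics/s17.png',210,110,350,250,4.2)
"
```

```text
clock 21.10 pos [ 0.4515 -0.289   0.1208] heading z 89.8 tilt 1.0 ax -0.05 shift [13.8 -1.1 -0. ] F [-0.2 -0.9 -1.2] open 0.0002
```

View pics/w17.png

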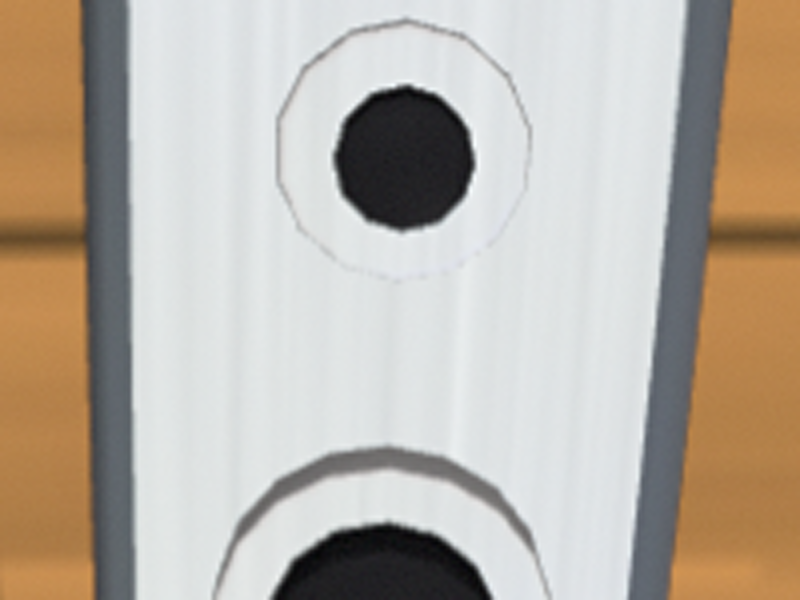

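View pics/s17.png

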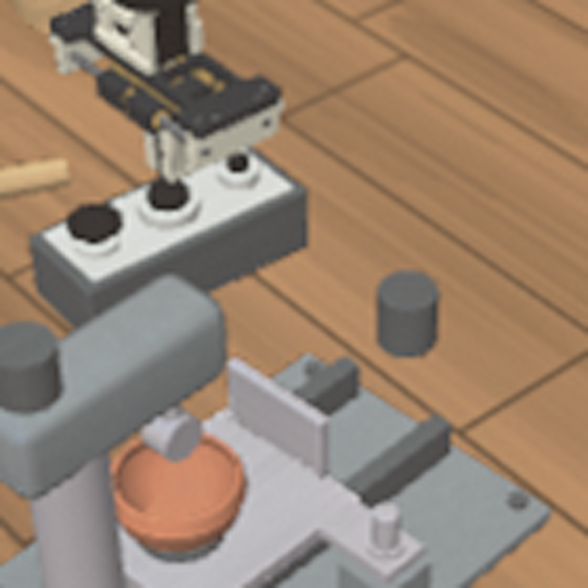

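Reset is up again at (404,158), the start button is centred under the fingers (about x = 382), and the pin is still home. Pressing start.

Emit:
{"name": "send_rows", "arguments": {
  "deltas": [
    {"dx": 6, "dy": 0, "dz": 0, "ax": 0, "ay": 0, "az": 0, "fingers": 0},
    {"dx": 5, "dy": 0, "dz": 0, "ax": 0, "ay": 0, "az": 0, "fingers": 0},
    {"dx": 3, "dy": 0, "dz": 0, "ax": 0, "ay": 0, "az": 0, "fingers": 0},
    {"dx": 2, "dy": 0, "dz": 0, "ax": 0, "ay": 0, "az": 0, "fingers": 0}
  ]
}}

```text
clock: 21.7
tool_pos: [0.4518, -0.2891, 0.105]
orientation: [79.0, 90.0, 168.8]
force: [-1.6, 0.4, 2.8]
opening: 0.0006
```

Emit:
{"name": "send_rows", "arguments": {
  "deltas": [
    {"dx": 2, "dy": 0, "dz": 0, "ax": 0, "ay": 0, "az": 0, "fingers": 0},
    {"dx": 1.5, "dy": 0, "dz": 0, "ax": 0, "ay": 0, "az": 0, "fingers": 0}
  ]
}}

```text
clock: 21.95
tool_pos: [0.4518, -0.2891, 0.1018]
orientation: [79.5, 90.0, 169.3]
force: [-2.9, 0.5, 5.0]
opening: 0.0002
```

Emit:
{"name": "send_rows", "arguments": {
  "deltas": [
    {"dx": 1, "dy": 0, "dz": 0, "ax": 0, "ay": 0, "az": 0, "fingers": 0}
  ]
}}

```text
clock: 22.08
tool_pos: [0.4518, -0.2891, 0.1011]
orientation: [94.9, 90.0, -175.3]
force: [-5.2, 4.9, 13.7]
opening: 0.0003
```

Emit:
{"name": "send_rows", "arguments": {
  "deltas": [
    {"dx": 1, "dy": 0, "dz": 0, "ax": 0, "ay": 0, "az": 0, "fingers": 0}
  ]
}}

```text
clock: 22.2
tool_pos: [0.4519, -0.2892, 0.1009]
orientation: [127.9, 90.0, -142.3]
force: [-7.9, 6.1, 23.2]
opening: -0.0
```

Start is at its stop: 23 N with the tool stalled at z = 0.101. I'll hold it briefly, then lift off clear.

Emit:
{"name": "send_rows", "arguments": {
  "deltas": [
    {"dx": 0, "dy": 0, "dz": 0, "ax": 0, "ay": 0, "az": 0, "fingers": 0},
    {"dx": -10, "dy": 0, "dz": 0, "ax": 0, "ay": 0, "az": 0, "fingers": 0},
    {"dx": -30, "dy": 0, "dz": 0, "ax": 0, "ay": 0, "az": 0, "fingers": 0},
    {"dx": -50, "dy": 0, "dz": 0, "ax": 0, "ay": 0, "az": 0, "fingers": 0},
    {"dx": -50, "dy": 0, "dz": 0, "ax": 0, "ay": 0, "az": 0, "fingers": 0},
    {"dx": 0, "dy": 0, "dz": 0, "ax": 0, "ay": 0, "az": 0, "fingers": 0},
    {"dx": 0, "dy": 0, "dz": 0, "ax": 0, "ay": 0, "az": 0, "fingers": 0},
    {"dx": 0, "dy": 0, "dz": 0, "ax": 0, "ay": 0, "az": 0, "fingers": 0}
  ]
}}

```text
clock: 23.2
tool_pos: [0.4517, -0.289, 0.2386]
orientation: [70.4, 89.9, 160.2]
force: [0.3, 0.5, 0.1]
opening: 0.0008
```

```bash
python3 -c "
from h import *
go([.4525,-.289,.107],90)
s=cam('scene');crop(s,'pics/s18.png',190,110,430,290,3.3)
t=cam('top');h=(236,214);crop(t,'pics/t18.png',215,160,315,240,7)
"
```

```text
clock 23.20 pos [ 0.4517 -0.289   0.2386] heading z 89.8 tilt 1.0 ax -0.04 shift [ 1.316e+02 -1.000e+00 -1.000e-01] F [0.3 0.5 0.1] open 0.0008
```

View pics/s18.png

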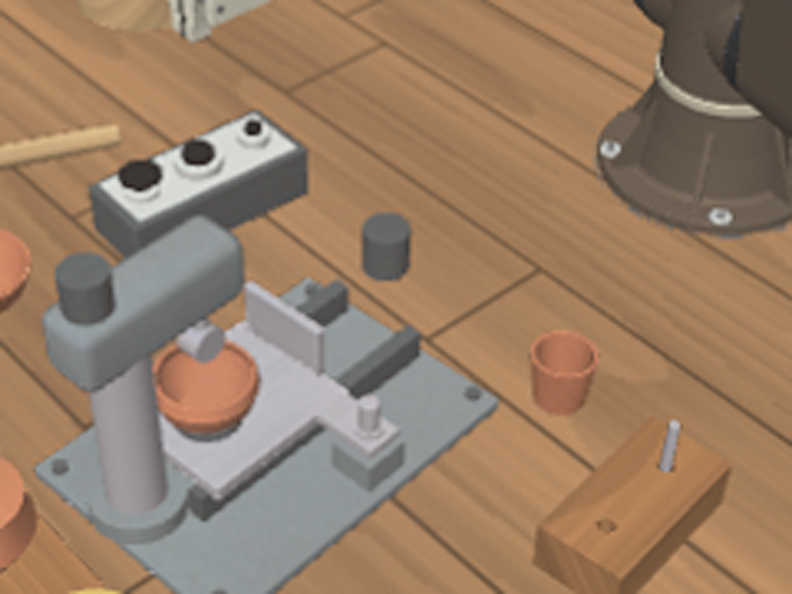

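View pics/t18.png

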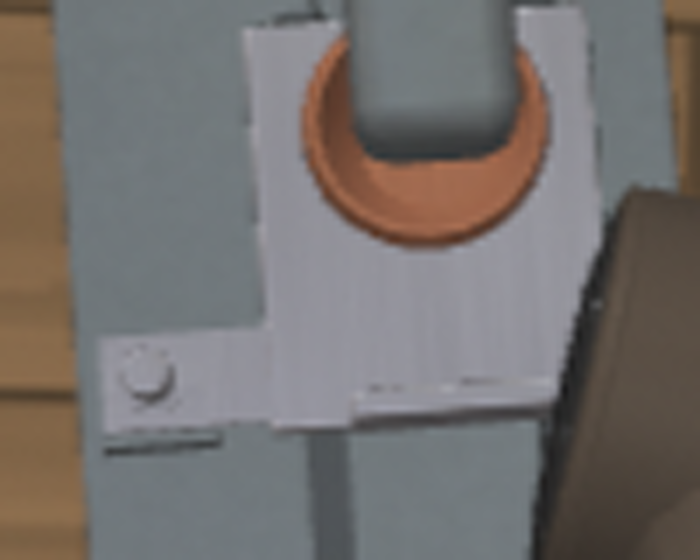

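The pin is upright in the lug over the bracket, all three buttons are up, the wares are in place and the arm is clear. Handing in.

```bash
python3 -c "
from plant import ctrl
print(ctrl.close_job())"
```

```text
the job is handed in; nothing more can be done
None
```

I did all the steps in order and handed the job in at about 23 s on the robot's clock (limit 72 s); no verdict was reported.

1. **Carriage:** I pushed it in until the tool stalled while the force rose from about 3 N to 9–10 N.
2. **Pin:** I lowered it through the eye with no contact force, seated the flange on the lug and let go.
3. **Reset:** I pressed it until the tool stalled at about 28 N, then let it up; the next picture showed it up.
4. **Start:** I pressed it to its stop at about 23 N, then let it up.

**Last checks:** The pictures before handing in show:
- The pin is upright with its flange on the lug, and the lug is over the bracket.
- All three buttons are up. I did not go near the stop button.
- In the scene view, the cup, stake, punch and the visible part of the hammer are where they were. The candlestick and pot were outside the last pictures, and the loose bowl was only partly in view. The arm stayed clear of all three.
- The arm is clear of everything, with no force on it.

**What disagreed:**
- The first heights from the scene and top cameras came out about 4 to 6 mm low on the eye, bracket, pin and punch, and 11 to 16 mm low on the buttons. I used the wrist camera for positions instead; there the pin top came out at 82.6 mm (84 stated) and the punch at 98.2 mm (99 stated).
- The reset button's height still came out 6 mm low from the wrist and top cameras, and its position had to be corrected by about 3 mm before pressing. The touch itself matched the stated height.
- The first move calls were refused because some row keys were missing; nothing moved.

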